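Clear the microscope bench: sort mounted specimens and put the hinged sample box away

TASK

Clear the bench after the inspection: stand each resin-mounted specimen, polished face up, in the tray that has its own colour, one specimen to a bay, setting it down rather than dropping it. Fold the open clear-lidded sample box shut and only then lay it level inside the bay of the blue storage case. Leave the round glass dish where it is.

Things in the scene. Friction and masses are not known exactly. Their poses are not given: they have to be found in the camera images.
- red_steel_center (a point): Mounted metal specimen: upright red resin puck, 30 mm diameter, 28 mm tall, 45 g, with a 14 mm square of bright steel set flush in the centre of its top (the polished face). Loose on the bench, face up. This point is its centre, 14 mm above its underside; z is up.
- red_brass_center (a point): Mounted metal specimen: upright red resin puck, 30 mm diameter, 28 mm tall, 45 g, with a 15 mm round of yellow brass set flush in the centre of its top (the polished face). Loose on the bench, face up. This point is its centre, 14 mm above its underside; z is up.
- green_steel_center (a point): Mounted metal specimen: upright green resin puck, 30 mm diameter, 28 mm tall, 45 g, with a 14 mm square of bright steel set flush in the centre of its top (the polished face). Loose on the bench, face up. This point is its centre, 14 mm above its underside; z is up.
- green_brass_center (a point): Mounted metal specimen: upright green resin puck, 30 mm diameter, 28 mm tall, 45 g, with a 15 mm round of yellow brass set flush in the centre of its top (the polished face). Loose on the bench, face up. This point is its centre, 14 mm above its underside; z is up.
- sample_box_center (a point): Loose hinged sample box standing open: white base with foam and six metal stubs fixed in it, clear lid with a blue stripe on its free edge; 130 g. Base 54 mm (x) by 84 (y), 22 tall; 30 tall when shut. Pinch it shut by the base, across the 54 mm. This point: base centre, 15 mm above its underside. x runs from front to hinge side (at first within 0.35 rad of world x), y along the hinge, z up.
- lid (a joint): Lid angle of the sample box, rad: 0 shut, pi/2 upright, 2.0 its stop, leaning back; starts at 1.8 to 2.0. Hinge line along the box's y, at x = +25 mm, 22.5 mm above its underside; the lid is 80 mm long, reaches 50 mm from the hinge and is 7.5 mm thick. Moves freely: a light push (under 0.3 N) on its back towards the front swings it over; well past upright it falls shut by itself.
- tray_red: Fixed low tray, cream walls, red floor and end tabs, 116 mm long (y) by 60 wide (x). Two bays, each 52 mm square inside, centred at y = +28 and -28 mm. Floor 3 mm, rims 8 mm above the bench: fingertips below the rim do not fit between specimen and wall, so hold specimens by the upper part. Origin: centre of the underside, on the bench. Yaw within 0.3 rad of the world axes.
- tray_green: Fixed low tray, cream walls, green floor and end tabs, 116 mm long (y) by 60 wide (x). Two bays, each 52 mm square inside, centred at y = +28 and -28 mm. Floor 3 mm, rims 8 mm above the bench: fingertips below the rim do not fit between specimen and wall, so hold specimens by the upper part. Origin: centre of the underside, on the bench. Yaw within 0.3 rad of the world axes.
- case: Fixed open storage case: blue walls round one bay, dark foam floor. Bay 74 mm (x) by 104 (y) inside for the shut box (its 84 mm side along y); floor 3, walls 10 mm above the bench, 8 thick, the middle 50 mm of the -x and +x walls cut away for fingers. Its own lid (pale lining) lies fixed, flat, 8 mm high, on its far +x side; leave it empty. Origin: bay centre, on the bench. Yaw within 0.3 rad of the world axes.
- dish: Round covered glass dish, 63 mm across and 14.5 mm high, loose on the bench among the things; not part of the job. Origin: centre of its underside.

How it is judged:
By the outcome, as a careful person would: the job done as asked, in the order asked, and still so for the second after the job is handed in, with the robot touching nothing.
It also fails if it takes over 125 s, if anything falls off the work surface, if the arm or the gripper's body presses on something with over 40 N, if the wrist force passes 120 N, or if a joint passes its speed limit or range.

ROBOT

A 6-joint arm with a two-finger parallel gripper is mounted at the origin on the work surface. World frame = base frame: x ahead of the robot, y to its left, z up, the work surface at z = 0. Lengths are in mm, angles in rad, forces in N, time in s.
With the tool pointing down it reaches from about 325 to 925 mm from the base axis. Payload 3.1 kg.
Tool frame: the origin (TCP) lies on the centre line of the jaws, within the pads' length; the fingertips stand 22 mm ahead of it and the grasp point (between the pads) lies 3 mm ahead of it (ctrl.tips_ahead is the distance from the TCP to the fingertips, in mm); x points along the fingers, y is the direction in which the jaws open and shut, and the axes are right-handed (so a half turn about x gives the same grasp; the last joint's range is limited). The gripper opens to 85 mm and grips with 20 to 120 N. Pads are 22 mm wide; open, the fingers measure 114 mm over their backs; the gripper's body (76 mm by 85 mm) begins 54 mm behind the grasp point. The pads swing forward as they close: fully open they stand 13 mm farther back than shut.
Start: joints at [1.109, 0.217, 1.613, -0, 1.311, -0.112], TCP at [214.176, 587.17, 253.3] pointing down, gripper open.
Joint ranges: [-2.75, 2.75], [-0.78, 2.1], [0.31, 2.55], [-1.13, 4.27], [0.13, 2.63], [-2.58, 2.58]. Speed limits (rad/s): [2.79, 2.79, 3.14, 3.14, 3.14, 3.14].

INTERFACE

Orientations are given as a unit quaternion [x, y, z, w].
In Python, from cell import monitor, eyes, ctrl gives the robot as it stands.
- The arm moves only by the shell command python3 -m crank 'ROWS' [FORCE]. ROWS is JSON, a list of rows, each a list of 3 entries, a list of its own where there are three numbers: the shift along the tool's x, y, z in cm, then the turn, a rotation vector about the tool's x, y, z in rad, then the finger opening in cm, from 0 to 8.54. A call has 1 to 12 rows; each row shifts and turns the pose as measured when the row begins, along the tool's axes as they then stand; what a row does not reach is not made up. A row lasts 1/10 s, in which the tool goes at most 50 mm and 8.59 degrees, less where a joint would pass 70% of its speed; a pose out of reach is approached as far as the arm can. A call is refused whole if a number of a shift passes 5 or a number of a turn 0.15, either way. A call with a gripper value outside its range is refused whole. The fingers move at their own pace and stop on an object; FORCE is the grip in N (left out, the last holds). Time passes only in rows, so rows that do not move let the fingers close. It gives the time, the measured TCP pose, the force and the opening at its end, in the units of the state.
- monitor.read_state(): the state, without advancing time (a new reading comes with each control period).
- eyes.grab_frame(name): name is "scene" or "top"; returns the picture (400x640x3 uint8, blue, green, red); there is no depth.
- eyes.camera_info(name): a dict with "K" (3x3 intrinsics, pixels), "k1" (the pictures are not rectified: a ray, as slopes to the right and down, at radius r is drawn at 1 + k1 r^2 times it, then the intrinsics apply), "pose" (4x4, takes a point from camera to world coordinates). Camera axes: x right, y down, z forward; pixel columns grow to the right and rows downward; lengths in mm; the calibration is good to about 2 mm. A picture is of the moment at which its call begins. camera_info takes no time and is no camera call.
- ctrl.sign_off(): hands the job in, once; it reports no verdict.
The state is a dict: "time_s": time; "joint_positions": joint angles; "qd": joint speeds; "effort": joint torques, N m; "ee_pos": TCP position; "tool_rot": TCP orientation; "contact_force": force on the tool from outside, world axes, zero at the start; "ft_torque": the same for the moment, N m; "finger_gap": opening from 0.0 (shut) to 1.0 (fully open).
Only numpy, scipy, OpenCV 4.12 (cv2) and the standard library are available. Lean on these libraries where they do the work, as an engineer would, in place of code of your own. Each camera call takes 0.05 s, during which the arm holds its last target.

## Working session

There is one attempt and no reset: what is moved stays moved. The work goes in short steps, Python scripts to look and compute and a shell command to move; the robot and the scene stay as the last step left them, time stands still between calls to the robot, and variables do not carry over. Pictures are saved under pics/ and viewed, and the job is handed in when it is done.

```bash
ls; mkdir -p pics
python3 - <<'E'
from cell import monitor, eyes, ctrl
import cv2,numpy as np
np.set_printoptions(precision=4,suppress=True)
print(monitor.read_state(), ctrl.tips_ahead)
for n in ("scene","top"):
    cv2.imwrite(f"pics/{n}0.png",eyes.grab_frame(n)); print(eyes.camera_info(n))
E
```

```text
pics
{'time_s': 0.0, 'joint_positions': array([ 1.1088,  0.2177,  1.615 ,  0.    ,  1.3113, -0.1122]), 'qd': array([ 0.0011, -0.0012,  0.0007,  0.0002,  0.0036,  0.0014]), 'effort': array([  0.0008, -39.6844, -30.385 ,  -0.    ,   0.0098,   0.    ]), 'ee_pos': array([213.8185, 586.4674, 251.9571]), 'tool_rot': array([ 0.1222,  0.6966, -0.1239,  0.6961]), 'contact_force': array([ 0.4747, -0.1834, -0.5557]), 'ft_torque': array([-0.002 , -0.0163,  0.0461]), 'finger_gap': 0.9984918612726535} 22.0
{'K': array([[424.5867,   0.    , 322.9283],
       [  0.    , 424.5867, 202.6265],
       [  0.    ,   0.    ,   1.    ]]), 'k1': 0.01294416297430201, 'pose': array([[  -0.2325,    0.5419,   -0.8077, 1122.2053],
       [   0.9726,    0.123 ,   -0.1975,  167.2946],
       [  -0.0077,   -0.8314,   -0.5556,  491.2157],
       [   0.    ,    0.    ,    0.    ,    1.    ]])}
{'K': array([[391.0756,   0.    , 313.9713],
       [  0.    , 391.0756, 199.9237],
       [  0.    ,   0.    ,   1.    ]]), 'k1': 0.01606290701886197, 'pose': array([[ -0.0058,  -0.9972,   0.0747, 440.1259],
       [ -0.9999,   0.0067,   0.0115, -12.4398],
       [ -0.012 ,  -0.0746,  -0.9971, 880.1125],
       [  0.    ,   0.    ,   0.    ,   1.    ]])}
```

View pics/top0.png

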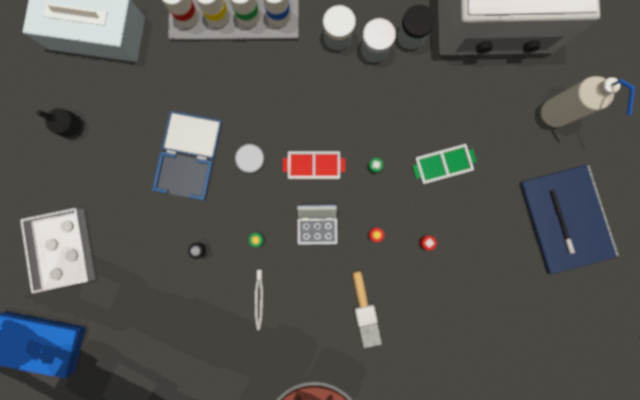

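View pics/scene0.png

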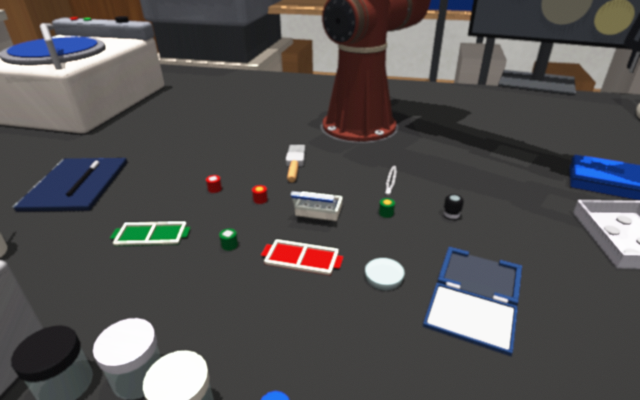

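```bash
cat > h.py <<'E'
from cell import monitor, eyes, ctrl
import cv2,numpy as np
from scipy.spatial.transform import Rotation as R
np.set_printoptions(precision=3,suppress=True)
def ray(n,uv):
    i=eyes.camera_info(n);p=cv2.undistortPoints(np.array(uv,float).reshape(-1,1,2),i["K"],np.array([i["k1"],0,0,0.]))[:,0]
    d=np.c_[p,np.ones(len(p))]@i["pose"][:3,:3].T
    return i["pose"][:3,3],d
def plane(n,uv,z):
    o,d=ray(n,uv);return (o+d*((z-o[2])/d[:,2])[:,None])[:,:2]
def proj(n,P):
    i=eyes.camera_info(n);T=np.linalg.inv(i["pose"])
    return cv2.projectPoints(np.array(P,float).reshape(-1,1,3),cv2.Rodrigues(T[:3,:3])[0],T[:3,3],i["K"],np.array([i["k1"],0,0,0.]))[0][:,0]
def mask(img,c):
    h=cv2.cvtColor(img,cv2.COLOR_BGR2HSV);H,S,V=cv2.split(h)
    if c=='red': m=((H<8)|(H>172))&(S>120)&(V>70)
    if c=='green': m=(H>48)&(H<85)&(S>90)&(V>40)
    if c=='blue': m=(H>100)&(H<125)&(S>100)&(V>40)
    if c=='cream': m=(S<60)&(V>140)
    return m.astype(np.uint8)*255
def blobs(n,img,c,amin=15):
    k,l,s,ce=cv2.connectedComponentsWithStats(mask(img,c))
    return [(s[i],ce[i]) for i in range(1,k) if s[i,4]>=amin]
def crop(img,x,y,w,h,f,name):
    cv2.imwrite(name,cv2.resize(img[y:y+h,x:x+w],None,fx=f,fy=f,interpolation=cv2.INTER_CUBIC))
E
python3 - <<'E'
from h import *
for n in ("top","scene"):
    im=cv2.imread(f"pics/{n}0.png")
    for c in ("red","green"):
        for s,ce in blobs(n,im,c): print(n,c,s,ce,plane(n,[ce],28 if s[4]<250 else 3))
im=cv2.imread("pics/top0.png"); crop(im,140,100,340,170,2.3,"pics/c1.png")
im=cv2.imread("pics/scene0.png"); crop(im,100,160,440,200,1.8,"pics/c2.png")
E
```

```text
top red [174   4  21  17 144] [185.861  14.257] [[927.142 284.816]]
top red [291 155  21  20 420] [301.  164.5] [[586.499  26.605]]
top red [316 155  21  20 420] [326.  164.5] [[586.057 -30.006]]
top red [282 157   5  16  72] [284.083 164.5  ] [[582.611  62.75 ]]
top red [341 157   5  16  71] [342.915 164.606] [[581.368 -66.662]]
top red [368 227  17  16 133] [375.887 234.451] [[ 428.087 -136.255]]
top red [420 235  17  16 153] [427.614 242.51 ] [[ 410.221 -247.173]]
top red [283 387  63  13 569] [314.467 393.981] [[85.404 -0.944]]
top green [236   7  21  13 102] [247.725  14.912] [[924.387 144.734]]
top green [444 148  25  25 428] [456.217 160.065] [[ 593.68 -323.11]]
top green [469 149   8  14  64] [472.594 155.562] [[ 598.922 -350.067]]
top green [420 155  25  25 426] [432.214 166.786] [[ 578.88  -269.017]]
top green [368 157  16  16 118] [375.093 165.212] [[ 579.452 -137.18 ]]
top green [412 164   8  15  71] [415.746 171.254] [[ 565.37  -225.635]]
top green [248 233  16  14 114] [256.018 239.325] [[419.011 123.751]]
scene red [347   0  12  18  54] [353.241   7.037] [[-1731.074  -
[... 593 characters left out ...]
44  12  13  82] [265.573 249.793] [[609.439 -58.376]]
scene red [301 248  33  21 490] [317.127 257.967] [[582.488  24.072]]
scene red [334 255  10  14 100] [338.41 261.59] [[610.971  67.273]]
scene green [84 17  7  4 20] [86.95 18.35] [[-1071.192 -1725.105]]
scene green [379 198  17  20 229] [386.328 208.336] [[441.087 125.982]]
scene green [150 225  31  15 345] [165.162 232.093] [[ 575.176 -272.391]]
scene green [119 226  32  15 351] [134.917 232.652] [[ 589.331 -326.914]]
scene green [181 226  10  12  75] [185.64  231.707] [[ 594.043 -214.754]]
scene green [110 228  10  12  62] [114.323 233.032] [[ 625.723 -336.719]]
scene green [219 228  19  23 294] [228.486 239.755] [[ 570.035 -146.657]]
```

View pics/c1.png

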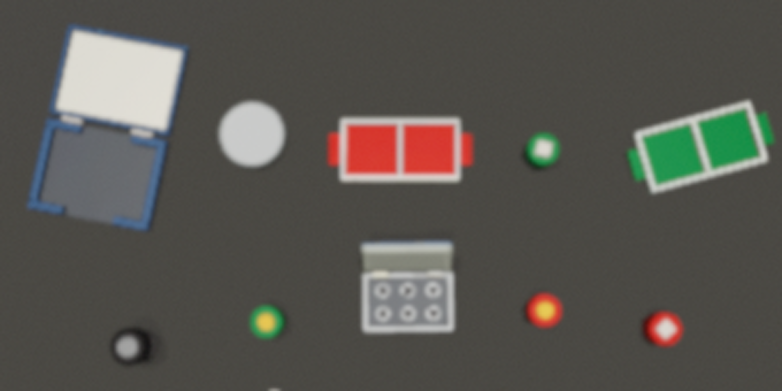

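View pics/c2.png

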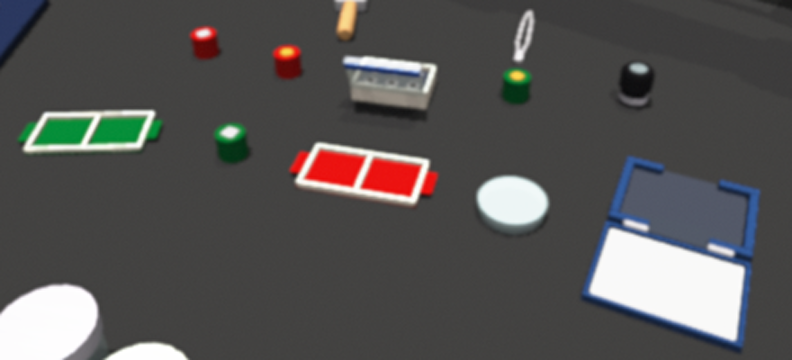

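Run:
```python
from h import *
s=monitor.read_state(); print(R.from_quat(s["tool_rot"]).as_matrix())
t=cv2.imread("pics/top0.png"); sc=cv2.imread("pics/scene0.png")
# puck inserts: brightest non-dark centre in puck neighbourhood
def ins(n,im,c,kind):
    x,y=map(int,c);w=11;p=im[y-w:y+w,x-w:x+w];h=cv2.cvtColor(p,cv2.COLOR_BGR2HSV)
    H,S,V=cv2.split(h)
    m=((S<110)&(V>130)) if kind=='steel' else ((H>14)&(H<38)&(S>80)&(V>120))
    yy,xx=np.nonzero(m); return np.array([x-w+xx.mean(),y-w+yy.mean()]),len(xx)
for nm,a,b,k in (("rs",(429,243),(213,180),'steel'),("rb",(376,235),(259,191),'brass'),("gs",(376,165),(228,234),'steel'),("gb",(256,240),(386,203),'brass')):
    pa,na=ins("top",t,a,k);pb,nb=ins("scene",sc,b,k)
    A=plane("top",[pa],28)[0];B=plane("scene",[pb],28)[0];print(nm,pa,na,pb,nb,A,B,(A+B)/2)
# dish
crop(t,280,195,70,60,9,"pics/c3.png"); crop(sc,275,175,90,60,8,"pics/c4.png"); crop(t,145,105,85,100,6,"pics/c5.png")
```

```text
[[-0.001  0.343  0.939]
 [-0.002  0.939 -0.343]
 [-1.    -0.002 -0.   ]]
rs [429.224 242.603] 58 [212.5 178. ] 30 [ 410.005 -250.618] [ 408.602 -251.837] [ 409.304 -251.228]
rb [376.681 234.574] 47 [258.913 188.435] 23 [ 427.812 -137.965] [ 426.749 -138.942] [ 427.281 -138.453]
gs [375.959 164.054] 74 [227.136 232.915] 59 [ 582.   -139.12] [ 580.824 -140.928] [ 581.412 -140.024]
gb [255.314 239.569] 51 [386.833 201.694] 36 [418.492 125.278] [417.835 124.376] [418.164 124.827]
```

View pics/c3.png

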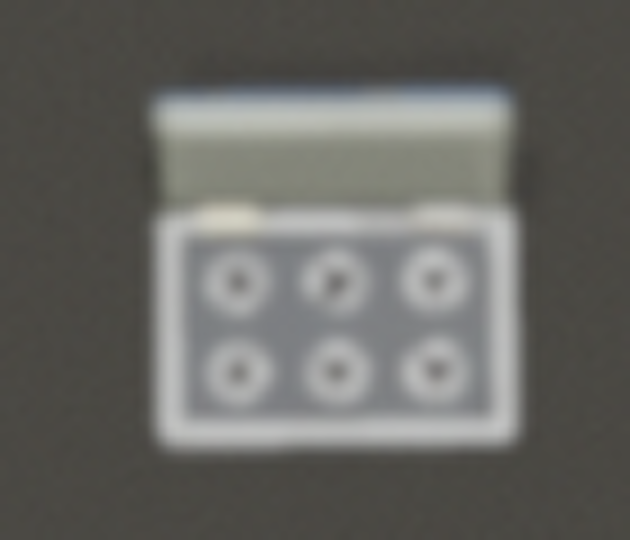

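View pics/c4.png

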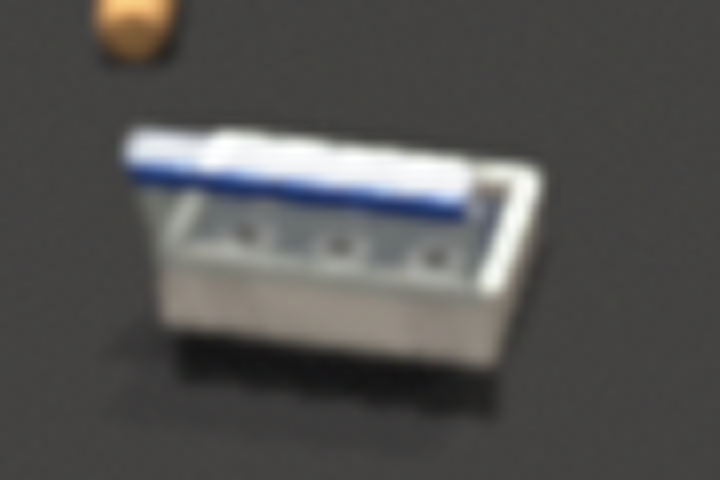

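View pics/c5.png

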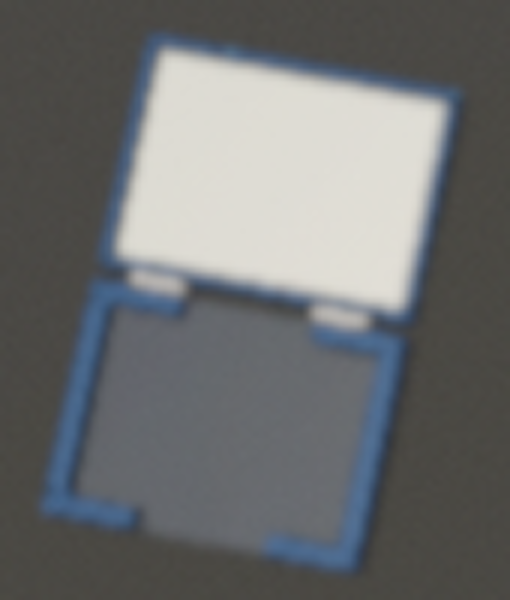

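Run:
```python
from h import *
def up(p,f,x,y): return (np.array(p,float)+.5)/f-.5+[x,y]
def rep(nm,P):
    e=np.roll(P,-1,0)-P; print(nm,"c",P.mean(0),"len",np.linalg.norm(e,axis=1),"ang",np.arctan2(e[:,1],e[:,0]))
rep("box top",plane("top",up([(158,210),(517,212),(517,445),(158,447)],9,280,195),22))
rep("box scene",plane("scene",up([(212,140),(541,168),(496,290),(163,255)],8,275,175),22))
c=plane("top",up([(92,280),(407,335),(352,570),(43,512)],6,145,105),10);rep("case top",c)
# trays: outline fit via floor blob centres
for n,a,b in (("top",(301,164.5),(326,164.5)),("scene",(317.127,257.967),(286.06,252.94)),("top",(432.214,166.786),(456.217,160.065)),("scene",(165.162,232.093),(134.917,232.652))):
    P=plane(n,[a,b],3);d=P[0]-P[1];print(n,P.mean(0),np.linalg.norm(d),"yaw",np.arctan2(-d[0],d[1]), P)
sc=cv2.imread("pics/scene0.png"); crop(sc,420,235,110,120,5,"pics/c6.png")
```

```text
box top c [436.17   -8.854] len [87.458 56.394 87.011 57.433] ang [-1.582  3.131  1.571 -0.002]
box scene c [436.378  -9.27 ] len [85.679 55.754 82.878 53.569] ang [ 1.637  0.001 -1.53  -3.09 ]
case top c [562.963 294.174] len [120.773  90.444 117.922  89.069] ang [-1.752  2.926  1.379 -0.184]
top [586.278  -1.701] 56.61258115923925 yaw -0.0077960591365782185 [[586.499  26.605]
 [586.057 -30.006]]
scene [582.145  -4.189] 56.52788953796696 yaw -0.012092048861509533 [[582.487  24.073]
 [581.803 -32.451]]
top [ 586.281 -296.064] 56.07966453048732 yaw 0.2670864187761811 [[ 578.88  -269.018]
 [ 593.681 -323.11 ]]
scene [ 582.253 -299.653] 56.33102704342281 yaw 0.2539583880343674 [[ 575.177 -272.391]
 [ 589.33  -326.915]]
```

View pics/c6.png

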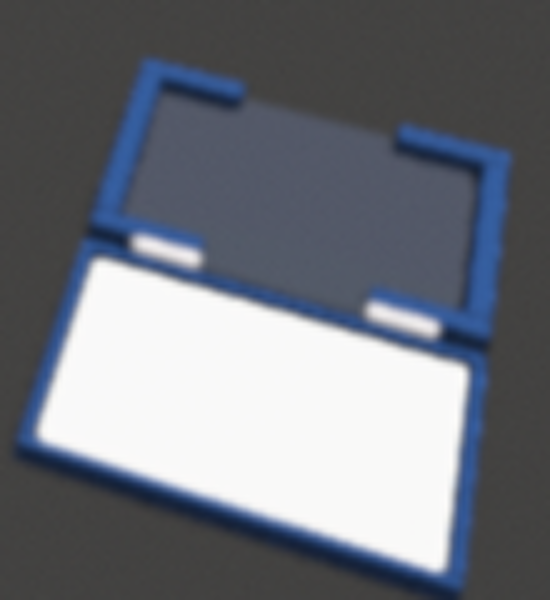

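Run:
```python
from h import *
def up(p,f,x,y): return (np.array(p,float)+.5)/f-.5+[x,y]
def rep(nm,P):
    e=np.roll(P,-1,0)-P; print(nm,"c",P.mean(0),"len",np.linalg.norm(e,axis=1),"ang",np.arctan2(e[:,1],e[:,0]))
rep("case scene",plane("scene",up([(145,60),(512,153),(491,330),(92,218)],5,420,235),10))
```

```text
case scene c [562.575 294.216] len [119.63   86.478 119.067  86.649] ang [ 1.385 -0.204 -1.755  2.944]
```

```bash
cat > go.py <<'E'
import sys
from h import *
# usage: go.py x y z [heading of tool y]  -> remaining shift in tool axes (cm), turn about tool x
s=monitor.read_state();p=s["ee_pos"];M=R.from_quat(s["tool_rot"]).as_matrix()
print("t",round(s["time_s"],2),"p",p,"gap",round(s["finger_gap"]*85,1),"F",s["contact_force"],"head",np.arctan2(M[1,1],M[0,1]),"xdown",M[:,0])
if len(sys.argv)>3:
    t=np.array([float(a) for a in sys.argv[1:4]]);print("shift cm",M.T@(t-p)/10)
    h=float(sys.argv[4]) if len(sys.argv)>4 else 0
    c,si=np.cos(h),np.sin(h);T=np.array([[0,c,si],[0,si,-c],[-1,0,0]])
    print("turn",R.from_matrix(M.T@T).as_rotvec())
E
python3 -m crank '[[[0,0,0],[0.14,0,0],8.5],[[0,0,0],[0.14,0,0],8.5],[[0,0,0],[0.14,0,0],8.5],[[0,0,0],[0.14,0,0],8.5],[[0,0,0],[0.14,0,0],8.5],[[0,0,0],[0.14,0,0],8.5],[[0,0,0],[0.14,0,0],8.5],[[0,0,0],[0.14,0,0],8.5],[[0,0,0],[0.1,0,0],8.5],[[0,0,0],[0,0,0],8.5]]' 40
python3 go.py 418 125 200
```

```text
time_s: 1.1
ee_pos: [211.7, 582.2, 243.8]
tool_rot: [-0.507, -0.485, 0.518, -0.49]
contact_force: [-0.3, -0.1, -0.8]
finger_gap: 0.998
t 1.1 p [211.673 582.172 243.767] gap 84.9 F [-0.315 -0.072 -0.774] head -0.04940394698469468 xdown [-0.008 -0.015 -1.   ]
shift cm [ 4.915 22.895 44.571]
turn [-0.049  0.015  0.007]
```

```bash
python3 -m crank '[[[0,2.3,4.5],[-0.05,0.015,0.007],8.5],[[0,2.3,4.5],[0,0,0],6],[[0,2.3,4.5],[0,0,0],6],[[0,2.3,4.5],[0,0,0],6],[[0,2.3,4.5],[0,0,0],6],[[0,2.3,4.5],[0,0,0],6],[[0,2.3,4.5],[0,0,0],6],[[0,2.3,4.5],[0,0,0],6],[[0,2.3,4.5],[0,0,0],6],[[0,2.3,4.5],[0,0,0],6],[[0,0,0],[0,0,0],6]]'
python3 go.py 418 125 100
```

```text
time_s: 2.2
ee_pos: [444.5, 134.8, 240.6]
tool_rot: [0.49, 0.508, -0.491, 0.51]
contact_force: [-0.4, 0.2, 0.1]
finger_gap: 0.703
t 2.2 p [444.454 134.845 240.633] gap 59.7 F [-0.357  0.244  0.117] head 0.03694900919612795 xdown [ 0.001 -0.003 -1.   ]
shift cm [14.063 -2.698  0.841]
turn [ 0.037  0.003 -0.001]
```

```bash
python3 -m crank '[[[4.5,-1,0.3],[0.037,0,0],6],[[4.5,-1,0.3],[0,0,0],6],[[4.5,-0.7,0.2],[0,0,0],6],[[0,0,0],[0,0,0],6]]'
python3 go.py 418 125 60
python3 - <<'E'
from h import *
t=eyes.grab_frame("top");s=eyes.grab_frame("scene")
a=t[190:290,190:320];b=s[140:240,320:450]
cv2.imwrite("pics/p1.png",np.hstack([cv2.resize(x,None,fx=3,fy=3,interpolation=cv2.INTER_CUBIC) for x in (a,b)]))
E
```

```text
time_s: 2.6
ee_pos: [420.1, 125.5, 104.8]
tool_rot: [0.502, 0.498, -0.498, 0.502]
contact_force: [-0.7, -0.7, -1.4]
finger_gap: 0.704
t 2.6 p [420.098 125.493 104.773] gap 59.8 F [-0.653 -0.692 -1.35 ] head 0.0006872385006527362 xdown [ 0.008 -0.001 -1.   ]
shift cm [ 4.475 -0.247  0.046]
turn [ 0.001  0.001 -0.008]
```

View pics/p1.png

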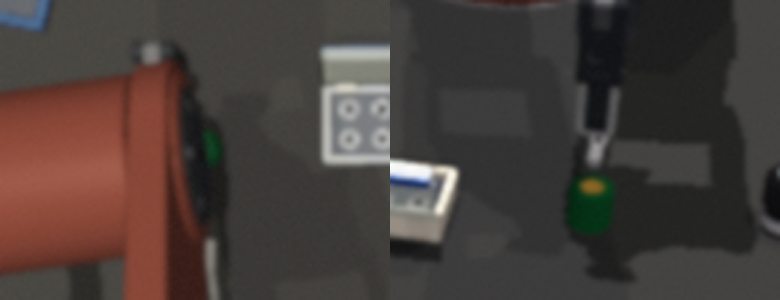

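```bash
python3 -m crank '[[[3,-0.2,0.05],[0,0,-0.008],6],[[2,0,0],[0,0,0],6],[[1.5,0,0],[0,0,0],6],[[0,0,0],[0,0,0],6]]'
python3 go.py 418 125 31
```

```text
time_s: 3.1
ee_pos: [440.7, 130.2, 57.9]
tool_rot: [0.51, 0.492, -0.487, 0.51]
contact_force: [-0.5, -0.2, -0.4]
finger_gap: 0.704
t 3.1 p [440.677 130.232  57.86 ] gap 59.8 F [-0.483 -0.226 -0.353] head 0.006299213830104455 xdown [ 0.041  0.006 -0.999]
shift cm [ 2.587 -2.38   0.523]
turn [ 0.006 -0.005 -0.041]
```

```bash
python3 - <<'E'
from h import *
s=monitor.read_state();print(s["joint_positions"],s["qd"],s["ee_pos"])
E
python3 -m crank '[[[0,0,0],[0,0,0],6]]'; python3 go.py 418 125 45
```

```text
[ 0.134  0.12   2.148 -0.     0.831  0.128] [ 0.01  -0.05  -0.065  0.002  0.015 -0.004] [440.677 130.232  57.86 ]
time_s: 3.2
ee_pos: [443.6, 131.0, 60.7]
tool_rot: [0.511, 0.492, -0.485, 0.512]
contact_force: [-0.2, -0.3, 1.0]
finger_gap: 0.705
t 3.2 p [443.586 131.015  60.669] gap 59.9 F [-0.22  -0.334  0.971] head 0.007250626663077179 xdown [ 0.047  0.006 -0.999]
shift cm [ 1.442 -2.633  0.592]
turn [ 0.007 -0.006 -0.047]
```

```bash
python3 -m crank '[[[0,-1.3,0.3],[0,0,-0.04],6],[[0,-1.3,0.3],[0,0,-0.02],6]]'; python3 go.py 418 125 45;python3 -m crank '[[[0,0,0],[0,0,0],6],[[0,0,0],[0,0,0],6]]'; python3 go.py 418 125 45
```

```text
time_s: 3.4
ee_pos: [422.8, 126.1, 65.3]
tool_rot: [0.499, 0.505, -0.497, 0.499]
contact_force: [-0.1, 0.6, -0.5]
finger_gap: 0.705
t 3.4 p [422.803 126.052  65.336] gap 59.9 F [-0.057  0.582 -0.55 ] head 0.009376835289803773 xdown [-0.004  0.008 -1.   ]
shift cm [ 2.035 -0.473  0.116]
turn [ 0.009 -0.008  0.004]
time_s: 3.6
ee_pos: [423.9, 126.3, 67.9]
tool_rot: [0.5, 0.504, -0.495, 0.501]
contact_force: [0.4, 0.5, -0.1]
finger_gap: 0.698
t 3.6 p [423.948 126.287  67.909] gap 59.4 F [ 0.43   0.457 -0.06 ] head 0.009682975636756326 xdown [ 0.001  0.008 -1.   ]
shift cm [ 2.289 -0.598  0.142]
turn [ 0.01  -0.008 -0.001]
```

```bash
python3 -m crank '[[[1.2,-0.3,0.1],[0.01,-0.008,0],6],[[1.2,-0.2,0.1],[0,0,0],6]]'; python3 go.py 418 125 31;python3 -m crank '[[[0,0,0],[0,0,0],6]]'; python3 go.py 418 125 31
```

```text
time_s: 3.8
ee_pos: [422.0, 124.8, 45.5]
tool_rot: [0.503, 0.497, -0.498, 0.502]
contact_force: [0.2, -0.2, -0.9]
finger_gap: 0.703
t 3.8 p [422.048 124.754  45.512] gap 59.7 F [ 0.242 -0.196 -0.899] head -0.0014801356951513708 xdown [ 0.009  0.    -1.   ]
shift cm [ 1.447 -0.418 -0.023]
turn [-0.001 -0.    -0.009]
time_s: 3.9
ee_pos: [420.2, 124.5, 43.7]
tool_rot: [0.502, 0.498, -0.499, 0.501]
contact_force: [0.1, 0.5, -0.8]
finger_gap: 0.703
t 3.9 p [420.177 124.492  43.687] gap 59.7 F [ 0.135  0.486 -0.828] head -0.0016887946445612303 xdown [ 0.005 -0.    -1.   ]
shift cm [ 1.267 -0.225 -0.051]
turn [-0.002  0.    -0.005]
```

```bash
python3 -m crank '[[[0.6,-0.2,0],[0,0,-0.005],6],[[0.5,0,0],[0,0,0],6]]'; python3 go.py 418 125 31;python3 - <<'E'
from h import *
s=eyes.grab_frame("scene")
crop(s,340,140,100,90,6,"pics/p2.png")
E
python3 go.py 418 125 31
```

```text
time_s: 4.1
ee_pos: [418.2, 124.6, 32.0]
tool_rot: [0.501, 0.499, -0.5, 0.5]
contact_force: [0.7, -0.2, -0.3]
finger_gap: 0.704
t 4.1 p [418.212 124.604  31.962] gap 59.9 F [ 0.707 -0.19  -0.32 ] head -0.0020052588598497567 xdown [ 0.001 -0.    -1.   ]
shift cm [ 0.096 -0.021 -0.04 ]
turn [-0.002  0.    -0.001]
t 4.15 p [417.95  124.538  31.427] gap 59.9 F [-0.765  0.775  0.851] head -0.0020085864550342092 xdown [-0.    -0.001 -1.   ]
shift cm [ 0.043  0.005 -0.046]
turn [-0.002  0.001  0.   ]
```

View pics/p2.png

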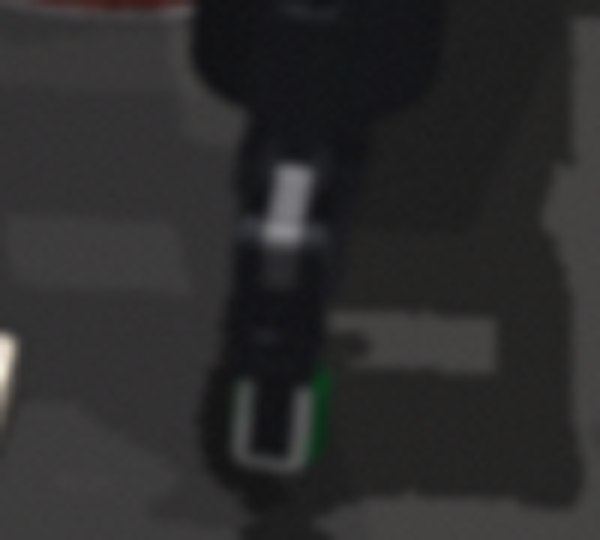

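```bash
python3 -m crank '[[[0,0,0],[0,0,0],2.5],[[0,0,0],[0,0,0],2.5],[[0,0,0],[0,0,0],2.5],[[0,0,0],[0,0,0],2.5]]' 40; python3 go.py 418 125 31
```

```text
time_s: 4.55
ee_pos: [418.5, 124.6, 31.4]
tool_rot: [-0.5, -0.499, 0.501, -0.5]
contact_force: [0.1, -0.7, -1.3]
finger_gap: 0.336
t 4.55 p [418.452 124.608  31.443] gap 28.6 F [ 0.14  -0.717 -1.263] head -0.002210046786747572 xdown [ 0.    -0.001 -1.   ]
shift cm [ 0.044 -0.045 -0.039]
turn [-0.002  0.001 -0.   ]
```

```bash
python3 -m crank '[[[-2,0,0],[0,0,0],2.5],[[-4,0,0],[0,0,0],2.5],[[-3,0,0],[0,0,0],2.5],[[-1,0,0],[0,0,0],2.5],[[0,0,0],[0,0,0],2.5]]' 40; python3 go.py 592.5 -324.4 120
python3 - <<'E'
from h import *
s=eyes.grab_frame("scene")
crop(s,320,90,140,140,4,"pics/p3.png")
E
```

```text
time_s: 5.05
ee_pos: [417.0, 124.4, 133.5]
tool_rot: [-0.5, -0.5, 0.502, -0.499]
contact_force: [0.6, 0.1, -1.0]
finger_gap: 0.331
t 5.05 p [416.978 124.392 133.492] gap 28.1 F [ 0.557  0.056 -1.009] head -0.002442436387708487 xdown [-0.003 -0.001 -1.   ]
shift cm [ 1.345 17.665 44.835]
turn [-0.002  0.001  0.003]
```

View pics/p3.png

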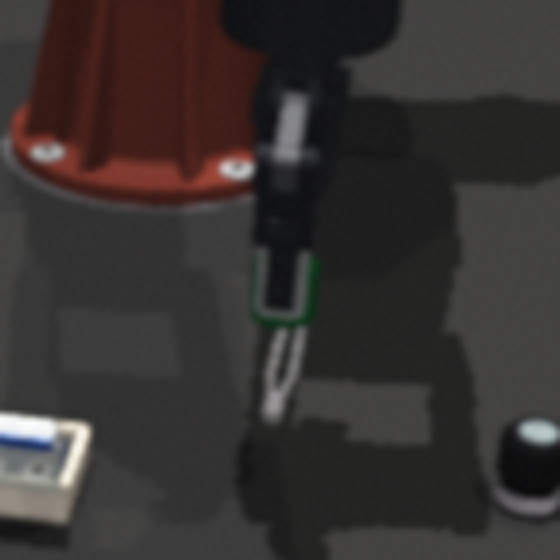

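Held: the green puck is between the fingers at about (285,285), upright, hardly protruding below the tips. Carry it to the green tray.

```bash
python3 -m crank '[[[0,1,2.5],[0,0,0],2.5],[[0,1.9,4.7],[0,0,0],2.5],[[0,1.9,4.7],[0,0,0],2.5],[[0,1.9,4.7],[0,0,0],2.5],[[0,1.9,4.7],[0,0,0],2.5],[[0,1.9,4.7],[0,0,0],2.5],[[0,1.9,4.7],[0,0,0],2.5],[[0,1.9,4.7],[0,0,0],2.5],[[0,1.9,4.7],[0,0,0],2.5],[[0,1.4,4],[0,0,0],2.5],[[0,0,0],[0,0,0],2.5]]' 40; python3 go.py 592.5 -324.4 70
```

```text
time_s: 6.2
ee_pos: [581.2, -320.2, 100.3]
tool_rot: [0.494, 0.513, -0.505, 0.488]
contact_force: [-1.2, 0.5, -0.5]
finger_gap: 0.334
t 6.2 p [ 581.152 -320.207  100.304] gap 28.4 F [-1.212  0.463 -0.5  ] head 0.0016784575112957188 xdown [-0.036  0.013 -0.999]
shift cm [2.982 1.243 0.46 ]
turn [ 0.001 -0.013  0.036]
```

```bash
python3 -m crank '[[[0.7,0.8,0.3],[0,-0.013,0.036],2.5],[[1,0.4,0.2],[0,0,0],2.5],[[1,0,0],[0,0,0],2.5],[[0,0,0],[0,0,0],2.5]]' 40; python3 go.py 592.5 -324.4 35
```

```text
time_s: 6.6
ee_pos: [587.8, -322.1, 61.3]
tool_rot: [0.499, 0.505, -0.501, 0.494]
contact_force: [0.7, -0.3, -1.0]
finger_gap: 0.333
t 6.6 p [ 587.838 -322.116   61.31 ] gap 28.3 F [ 0.671 -0.287 -0.957] head -0.0007313917617381228 xdown [-0.013  0.01  -1.   ]
shift cm [2.622 0.5   0.254]
turn [-0.001 -0.01   0.013]
```

```bash
python3 - <<'E'
from h import *
s=eyes.grab_frame("scene")
crop(s,90,150,130,110,5,"pics/p4.png")
s=eyes.grab_frame("top")
crop(s,400,110,110,90,5,"pics/p4t.png")
E
python3 go.py 592.5 -324.4 35
```

```text
t 6.7 p [ 588.999 -322.78    63.294] gap 28.5 F [ 0.698  0.071 -0.188] head -0.0005588630822819322 xdown [-0.01   0.008 -1.   ]
shift cm [2.824 0.379 0.184]
turn [-0.001 -0.008  0.01 ]
```

View pics/p4.png

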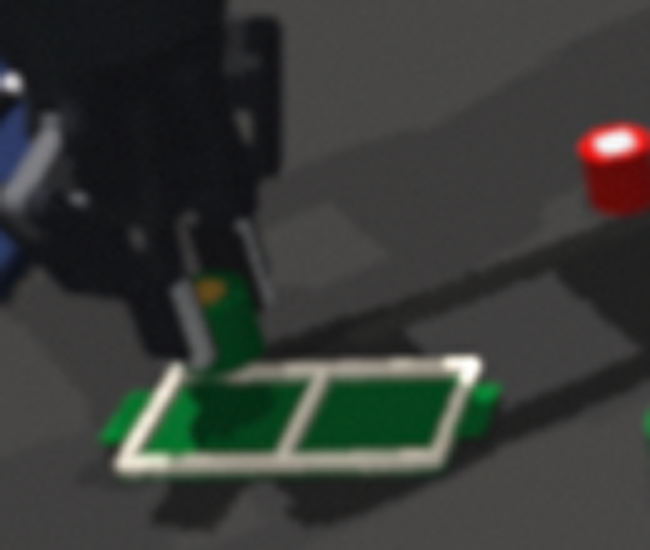

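View pics/p4t.png

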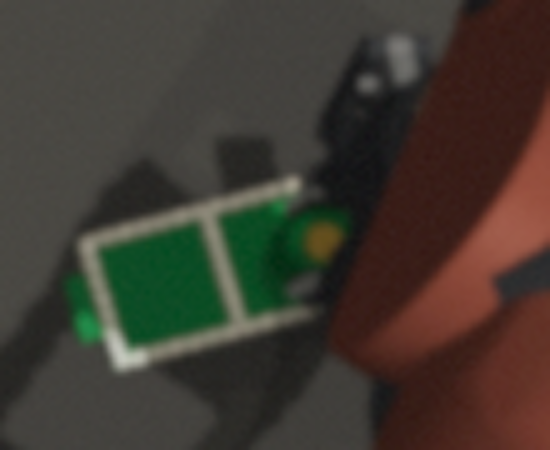

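```bash
python3 -c "
from h import *
print(plane('top',[(464,158)],60))"
python3 -m crank '[[[1.2,0.3,0.15],[0,-0.008,0.01],2.5],[[0.8,0.2,0.1],[0,0,0],2.5],[[0.3,0,0],[0,0,0],2.5]]' 40; python3 go.py 592.5 -324.4 35
```

```text
[[ 587.943 -319.3  ]]
time_s: 7.0
ee_pos: [595.9, -324.9, 42.4]
tool_rot: [0.5, 0.499, -0.499, 0.502]
contact_force: [-0.7, 0.1, -0.2]
finger_gap: 0.333
t 7.0 p [ 595.938 -324.874   42.375] gap 28.3 F [-0.749  0.07  -0.2  ] head 0.0013974473295909594 xdown [ 0.003 -0.003 -1.   ]
shift cm [ 0.736 -0.346 -0.05 ]
turn [ 0.001  0.003 -0.003]
```

```bash
python3 -m crank '[[[0.4,-0.3,0],[0,0,0],2.5],[[0.2,0,0],[0,0,0],2.5]]' 40; python3 go.py 592.5 -324.4 35
```

```text
time_s: 7.2
ee_pos: [593.2, -324.7, 36.7]
tool_rot: [0.5, 0.499, -0.499, 0.502]
contact_force: [0.2, 0.3, -0.7]
finger_gap: 0.331
t 7.2 p [ 593.195 -324.75    36.739] gap 28.1 F [ 0.2    0.296 -0.71 ] head 0.0019976583053826448 xdown [ 0.004 -0.003 -1.   ]
shift cm [ 0.173 -0.07  -0.036]
turn [ 0.002  0.003 -0.004]
```

```bash
python3 -m crank '[[[0.15,0,0],[0,0,0],2.5],[[0.1,0,0],[0,0,0],2.5]]' 40; python3 -m crank '[[[0.05,0,0],[0,0,0],2.5]]'
```

```text
time_s: 7.4
ee_pos: [593.3, -325.0, 34.6]
tool_rot: [0.5, 0.498, -0.499, 0.502]
contact_force: [-0.5, 0.4, -1.8]
finger_gap: 0.331
time_s: 7.5
ee_pos: [593.4, -325.1, 34.4]
tool_rot: [0.5, 0.498, -0.499, 0.502]
contact_force: [-0.3, 1.1, 1.5]
finger_gap: 0.339
```

```bash
python3 -m crank '[[[0.1,0,0],[0,0,0],2.5]]'; python3 -m crank '[[[0,0,0],[0,0,0],2.8],[[0,0,0],[0,0,0],3.2],[[0,0,0],[0,0,0],3.6],[[0,0,0],[0,0,0],4.5],[[0,0,0],[0,0,0],4.5]]'
```

```text
time_s: 7.6
ee_pos: [593.4, -325.1, 34.3]
tool_rot: [0.5, 0.499, -0.499, 0.502]
contact_force: [-2.6, 1.9, 6.6]
finger_gap: 0.326
time_s: 8.1
ee_pos: [594.3, -325.8, 34.8]
tool_rot: [0.5, 0.498, -0.499, 0.503]
contact_force: [0.9, 0.3, 0.8]
finger_gap: 0.53
```

```bash
python3 -m crank '[[[-1,0,0],[0,0,0],4.6],[[-2,0,0],[0,0,0],4.6],[[-4,0,0],[0,0,0],5],[[-3,0,-2],[0,0,0],5.5],[[-1,0,-4],[0,0,0],6],[[-0.5,0,-4.5],[0,0,0],6],[[0,0,-4],[0,0,0],6],[[0,-0.5,-2.5],[0,0,0],6],[[0,0,0],[0,0,0],6]]'
python3 - <<'E'
from h import *
s=eyes.grab_frame("scene")
crop(s,90,150,200,150,4,"pics/p5.png")
E
python3 go.py 581.4 -140 60
```

```text
time_s: 9.0
ee_pos: [590.5, -152.1, 160.9]
tool_rot: [0.503, 0.494, -0.499, 0.505]
contact_force: [0.5, 0.2, 0.1]
finger_gap: 0.7
t 9.05 p [ 591.16  -153.63   161.251] gap 59.8 F [-0.026  1.036  0.409] head -0.0031816426463155455 xdown [ 0.017 -0.008 -1.   ]
shift cm [10.095 -1.15  -1.445]
turn [-0.003  0.008 -0.017]
```

View pics/p5.png

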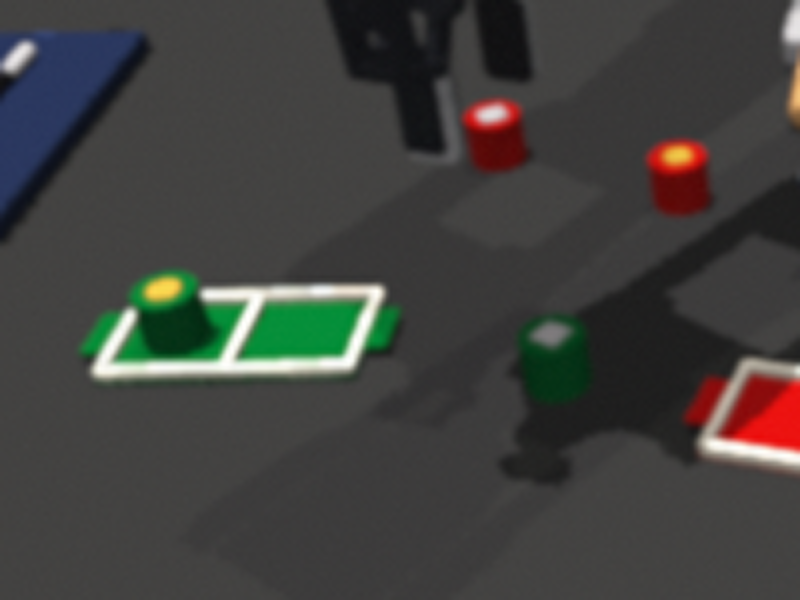

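```bash
python3 -m crank '[[[3,-0.5,-0.6],[0,0.008,-0.017],6],[[3,-0.4,-0.6],[0,0,0],6],[[2.5,-0.2,0],[0,0,0],6],[[1,0,0],[0,0,0],6],[[0,0,0],[0,0,0],6]]';python3 go.py 581.4 -140 31
```

```text
time_s: 9.55
ee_pos: [585.4, -149.0, 68.4]
tool_rot: [0.502, 0.494, -0.501, 0.503]
contact_force: [-1.1, 0.4, -0.4]
finger_gap: 0.701
t 9.55 p [ 585.45  -149.003   68.39 ] gap 59.6 F [-1.126  0.351 -0.357] head -0.006367346284581776 xdown [ 0.01  -0.007 -1.   ]
shift cm [ 3.728 -0.447 -0.924]
turn [-0.006  0.007 -0.01 ]
```

```bash
python3 -m crank '[[[0.8,-0.4,-0.6],[-0.006,0.007,-0.01],6],[[0.8,0,-0.4],[0,0,0],6]]';python3 go.py 581.4 -140 31
```

```text
time_s: 9.75
ee_pos: [583.9, -141.2, 54.5]
tool_rot: [0.501, 0.498, -0.5, 0.501]
contact_force: [-0.3, -0.6, -1.3]
finger_gap: 0.702
t 9.75 p [ 583.911 -141.238   54.525] gap 59.7 F [-0.298 -0.551 -1.301] head -0.0022175231645062397 xdown [ 0.004 -0.002 -1.   ]
shift cm [ 2.351 -0.262 -0.128]
turn [-0.002  0.002 -0.004]
```

```bash
python3 -m crank '[[[1,-0.2,-0.1],[0,0,0],6],[[0.8,0,0],[0,0,0],6]]';python3 go.py 581.4 -140 31
```

```text
time_s: 9.95
ee_pos: [583.4, -140.3, 36.9]
tool_rot: [0.502, 0.497, -0.499, 0.502]
contact_force: [1.1, 0.5, 0.2]
finger_gap: 0.704
t 9.95 p [ 583.357 -140.254   36.916] gap 59.8 F [1.084 0.541 0.16 ] head -0.001705120784565367 xdown [ 0.008 -0.003 -1.   ]
shift cm [ 0.59  -0.2   -0.027]
turn [-0.002  0.003 -0.008]
```

```bash
python3 -m crank '[[[0.4,-0.2,0],[0,0,-0.006],6],[[0.1,0,0],[0,0,0],6]]';python3 go.py 581.4 -140 31; python3 -m crank '[[[0,0,0],[0,0,0],2.5],[[0,0,0],[0,0,0],2.5],[[0,0,0],[0,0,0],2.5],[[0,0,0],[0,0,0],2.5]]' 40;python3 go.py 578 -270.2 110
```

```text
time_s: 10.15
ee_pos: [580.6, -139.9, 30.4]
tool_rot: [-0.5, -0.499, 0.501, -0.5]
contact_force: [0.8, -0.3, -0.8]
finger_gap: 0.702
t 10.15 p [ 580.63  -139.882   30.422] gap 59.6 F [ 0.827 -0.311 -0.845] head -0.0012703177220961732 xdown [-0.    -0.003 -1.   ]
shift cm [-0.058  0.077  0.012]
turn [-0.001  0.003  0.   ]
time_s: 10.55
ee_pos: [581.4, -140.1, 31.2]
tool_rot: [-0.5, -0.499, 0.501, -0.501]
contact_force: [0.3, 0.0, -0.7]
finger_gap: 0.332
t 10.55 p [ 581.439 -140.122   31.174] gap 28.2 F [ 0.304  0.009 -0.749] head -0.001097078702566303 xdown [ 0.001 -0.003 -1.   ]
shift cm [-7.841 -0.321 13.033]
turn [-0.001  0.003 -0.001]
```

```bash
python3 -m crank '[[[-2,0,0],[0,0,0],2.5],[[-3,0,0],[0,0,0],2.5],[[-1.5,0,2],[0,0,0],2.5],[[0,-0.1,3.5],[0,0,0],2.5],[[0,-0.1,3.5],[0,0,0],2.5],[[0,-0.1,2.5],[0,0,0],2.5],[[0,0,1.2],[0,0,0],2.5],[[0,0,0],[0,0,0],2.5]]';python3 go.py 578 -270.2 40
```

```text
time_s: 11.35
ee_pos: [578.0, -270.0, 99.5]
tool_rot: [0.499, 0.499, -0.5, 0.502]
contact_force: [0.3, 0.7, -0.5]
finger_gap: 0.334
t 11.35 p [ 578.022 -270.041   99.463] gap 28.4 F [ 0.34   0.729 -0.512] head 0.0015739448254846126 xdown [ 0.001 -0.004 -1.   ]
shift cm [ 5.946 -0.01  -0.007]
turn [ 0.002  0.004 -0.001]
```

```bash
python3 -m crank '[[[2,0,0],[0,0,0],2.5],[[1.5,0,0],[0,0,0],2.5],[[1,0,0],[0,0,0],2.5]]';python3 go.py 578 -270.2 35;python3 - <<'E'
from h import *
s=eyes.grab_frame("scene")
crop(s,90,150,130,110,5,"pics/p6.png")
E
```

```text
time_s: 11.65
ee_pos: [579.6, -268.5, 54.8]
tool_rot: [0.5, 0.498, -0.499, 0.503]
contact_force: [0.4, 0.8, -0.7]
finger_gap: 0.331
t 11.65 p [ 579.642 -268.52    54.792] gap 28.2 F [ 0.371  0.772 -0.706] head 0.0019648096576995863 xdown [ 0.004 -0.004 -1.   ]
shift cm [ 1.979 -0.173  0.16 ]
turn [ 0.002  0.004 -0.004]
```

View pics/p6.png

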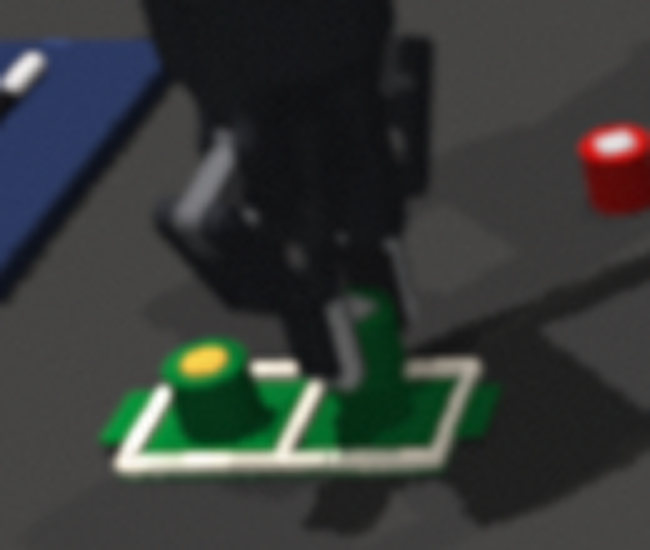

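```bash
python3 -m crank '[[[1,-0.1,0.1],[0,0,0],2.5],[[0.5,-0.05,0.05],[0,0,0],2.5]]';python3 go.py 578 -270.2 34.2
```

```text
time_s: 11.9
ee_pos: [576.7, -267.5, 36.2]
tool_rot: [0.499, 0.501, -0.499, 0.501]
contact_force: [-0.5, 0.9, -0.7]
finger_gap: 0.332
t 11.9 p [ 576.655 -267.536   36.207] gap 28.2 F [-0.485  0.934 -0.748] head 0.0038465352597725822 xdown [ 0.    -0.001 -1.   ]
shift cm [0.201 0.133 0.267]
turn [ 0.004  0.001 -0.   ]
```

```bash
python3 -m crank '[[[0.12,0.1,0.2],[0,0,0],2.5],[[0.1,0,0],[0,0,0],2.5]]';python3 go.py 578 -270.2 34.2
```

```text
time_s: 12.1
ee_pos: [577.4, -269.2, 33.6]
tool_rot: [0.498, 0.501, -0.499, 0.501]
contact_force: [-3.3, -0.5, 7.4]
finger_gap: 0.334
t 12.1 p [ 577.406 -269.157   33.623] gap 28.4 F [-3.257 -0.48   7.435] head 0.004615466764676403 xdown [-0.001 -0.    -1.   ]
shift cm [-0.058  0.059  0.105]
turn [0.005 0.    0.001]
```

Contact felt; release.

```bash
python3 -m crank '[[[0,0,0],[0,0,0],2.8],[[0,0,0],[0,0,0],3.2],[[0,0,0],[0,0,0],3.6],[[0,0,0],[0,0,0],4.5],[[0,0,0],[0,0,0],4.5],[[-1,0,0],[0,0,0],4.5],[[-2,0,0],[0,0,0],4.5],[[-4,0,0],[0,0,0],5],[[-2,-1,0],[0,0,0],6]]';python3 go.py 409.3 -251.2 100;python3 - <<'E'
from h import *
s=eyes.grab_frame("scene")
crop(s,90,150,130,110,5,"pics/p7.png")
E
```

```text
time_s: 13.0
ee_pos: [567.1, -268.8, 125.8]
tool_rot: [0.498, 0.502, -0.499, 0.5]
contact_force: [0.7, -0.6, 1.1]
finger_gap: 0.699
t 13.0 p [ 567.085 -268.782  125.829] gap 59.4 F [ 0.715 -0.563  1.088] head 0.0044999093689214445 xdown [-0.004  0.001 -1.   ]
shift cm [  2.641 -15.761  -1.825]
turn [ 0.004 -0.001  0.004]
```

View pics/p7.png

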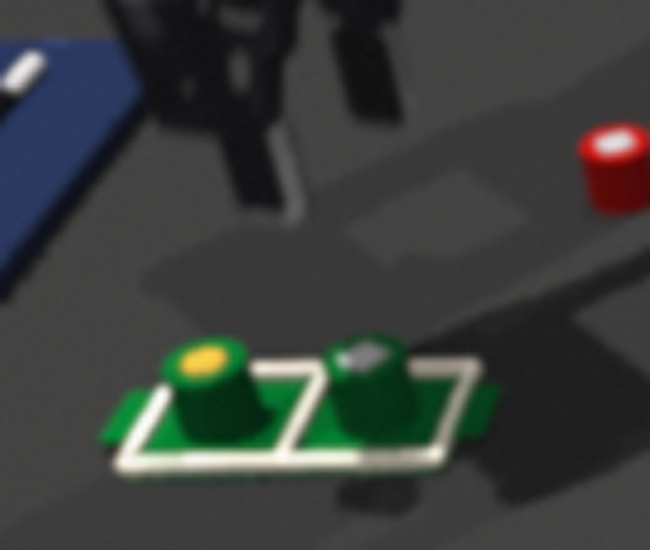

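Both green pucks stand in their own bays, (205,390) and (367,385) in the crop. Next red steel.

```bash
python3 -m crank '[[[0,-3,-0.4],[0,0,0],6],[[0,-4,-0.4],[0,0,0],6],[[0,-4,-0.4],[0,0,0],6],[[0,-3,-0.3],[0,0,0],6],[[0.5,-1.5,-0.3],[0,0,0],6],[[0,0,0],[0,0,0],6]]';python3 go.py 409.3 -251.2 60
```

```text
time_s: 13.65
ee_pos: [408.1, -251.9, 126.2]
tool_rot: [0.499, 0.499, -0.499, 0.503]
contact_force: [-0.4, -0.1, -0.6]
finger_gap: 0.704
t 13.65 p [ 408.091 -251.929  126.189] gap 59.9 F [-0.446 -0.141 -0.557] head 0.004876936631386097 xdown [ 0.004 -0.004 -1.   ]
shift cm [ 6.619  0.094 -0.102]
turn [ 0.005  0.004 -0.004]
```

```bash
python3 -m crank '[[[2,0.1,0],[0,0,0],6],[[2,0,0],[0,0,0],6],[[1.5,0,0],[0,0,0],6],[[1,0,0],[0,0,0],6]]';python3 go.py 409.3 -251.2 45
```

```text
time_s: 14.05
ee_pos: [415.3, -255.7, 63.5]
tool_rot: [0.5, 0.494, -0.498, 0.507]
contact_force: [-0.9, -0.5, 0.2]
finger_gap: 0.702
t 14.05 p [ 415.291 -255.726   63.454] gap 59.7 F [-0.877 -0.463  0.223] head 0.00393720778221775 xdown [ 0.014 -0.012 -1.   ]
shift cm [ 1.831 -0.624 -0.477]
turn [ 0.004  0.012 -0.014]
```

```bash
python3 -m crank '[[[0.8,-0.6,-0.4],[0,0.012,-0.014],6],[[0.8,0,0],[0,0,0],6]]';python3 go.py 409.3 -251.2 31
```

```text
time_s: 14.25
ee_pos: [410.5, -252.0, 46.5]
tool_rot: [0.499, 0.501, -0.499, 0.501]
contact_force: [-0.3, -0.6, -0.1]
finger_gap: 0.702
t 14.25 p [ 410.485 -252.018   46.549] gap 59.6 F [-0.295 -0.602 -0.119] head 0.004474398808999884 xdown [ 0.     0.001 -1.   ]
shift cm [ 1.555 -0.118 -0.081]
turn [ 0.004 -0.001 -0.   ]
```

```bash
python3 -m crank '[[[0.8,-0.1,-0.1],[0,0,0],6],[[0.4,0,0],[0,0,0],6]]';python3 go.py 409.3 -251.2 31
```

```text
time_s: 14.45
ee_pos: [409.8, -251.1, 33.5]
tool_rot: [0.499, 0.501, -0.499, 0.501]
contact_force: [-1.2, 0.2, -0.1]
finger_gap: 0.703
t 14.45 p [ 409.816 -251.054   33.547] gap 59.7 F [-1.169  0.179 -0.094] head 0.004610775238469617 xdown [ 0.     0.001 -1.   ]
shift cm [ 0.255 -0.052  0.015]
turn [ 0.005 -0.001 -0.   ]
```

```bash
python3 -m crank '[[[0.25,0,0],[0,0,0],6],[[0,0,0],[0,0,0],2.5],[[0,0,0],[0,0,0],2.5],[[0,0,0],[0,0,0],2.5],[[0,0,0],[0,0,0],2.5]]' 40;python3 go.py 409.3 -251.2 31; python3 -m crank '[[[-2,0,0],[0,0,0],2.5],[[-4,0,0],[0,0,0],2.5],[[-4,0,0],[0,0,0],2.5],[[-1,1,-1],[0,0,0],2.5],[[0,0,0],[0,0,0],2.5]]'; python3 go.py 585.6 25.3 130
```

```text
time_s: 14.95
ee_pos: [410.6, -251.7, 31.5]
tool_rot: [0.499, 0.5, -0.499, 0.502]
contact_force: [0.3, 1.0, -1.2]
finger_gap: 0.336
t 14.95 p [ 410.579 -251.674   31.51 ] gap 28.5 F [ 0.315  0.995 -1.166] head 0.004491174110422655 xdown [ 0.002 -0.001 -1.   ]
shift cm [ 0.051 -0.128 -0.048]
turn [ 0.004  0.001 -0.002]
time_s: 15.45
ee_pos: [419.4, -240.1, 144.0]
tool_rot: [0.5, 0.501, -0.499, 0.5]
contact_force: [0.1, 0.7, -0.8]
finger_gap: 0.335
t 15.45 p [ 419.408 -240.15   144.016] gap 28.5 F [ 0.069  0.75  -0.802] head 0.0033726636886855822 xdown [-0.001  0.002 -1.   ]
shift cm [  1.449  16.709 -26.486]
turn [ 0.003 -0.002  0.001]
```

```bash
python3 -m crank '[[[0,1.2,-2],[0,0,0],2.5],[[0,2.4,-4],[0,0,0],2.5],[[0,2.5,-4],[0,0,0],2.5],[[0,2.5,-4],[0,0,0],2.5],[[0,2.5,-4],[0,0,0],2.5],[[0,2.5,-4],[0,0,0],2.5],[[0,2,-3],[0,0,0],2.5],[[0,1,-1.5],[0,0,0],2.5],[[0,0,0],[0,0,0],2.5]]' ; python3 go.py 585.6 25.3 100
```

```text
time_s: 16.35
ee_pos: [582.5, 37.4, 126.8]
tool_rot: [0.494, 0.507, -0.503, 0.495]
contact_force: [0.4, -0.0, -0.1]
finger_gap: 0.333
t 16.35 p [582.476  37.411 126.789] gap 28.3 F [ 0.416 -0.015 -0.095] head 0.004554133849293728 xdown [-0.021  0.002 -1.   ]
shift cm [2.669 0.362 1.219]
turn [ 0.005 -0.002  0.021]
```

```bash
python3 -m crank '[[[1,0.3,0.8],[0.005,0,0.021],2.5],[[2,0,0.4],[0,0,0],2.5],[[2,0,0],[0,0,0],2.5],[[1.5,0,0],[0,0,0],2.5],[[0,0,0],[0,0,0],2.5]]' ; python3 go.py 585.6 25.3 35;python3 - <<'E'
from h import *
s=eyes.grab_frame("scene")
crop(s,240,150,130,125,5,"pics/p8.png")
E
```

```text
time_s: 16.85
ee_pos: [578.4, 23.6, 51.6]
tool_rot: [0.497, 0.504, -0.502, 0.497]
contact_force: [-0.2, 0.1, -0.7]
finger_gap: 0.33
t 16.85 p [578.445  23.581  51.577] gap 28.1 F [-0.247  0.119 -0.749] head 0.001766832888592518 xdown [-0.012  0.001 -1.   ]
shift cm [ 1.649  0.736 -0.169]
turn [ 0.002 -0.001  0.012]
```

View pics/p8.png

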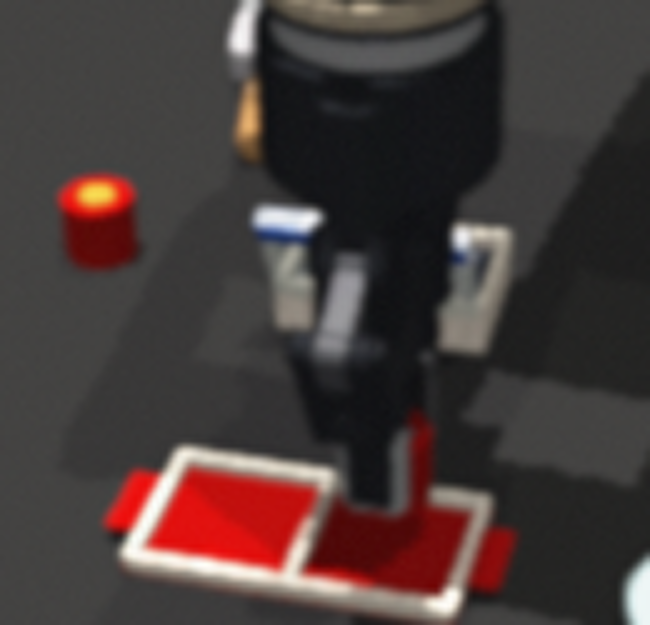

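```bash
python3 -m crank '[[[0.6,0.6,-0.15],[0,0,0.012],2.5],[[0.4,0.1,0],[0,0,0],2.5]]' ; python3 go.py 585.6 25.3 34.3
```

```text
time_s: 17.1
ee_pos: [587.6, 24.6, 43.3]
tool_rot: [0.501, 0.499, -0.498, 0.501]
contact_force: [0.5, 0.5, -0.4]
finger_gap: 0.332
t 17.1 p [587.574  24.604  43.305] gap 28.2 F [ 0.454  0.501 -0.377] head 0.0013254171358956437 xdown [ 0.005  0.    -1.   ]
shift cm [ 0.9   -0.201 -0.07 ]
turn [ 0.001 -0.    -0.005]
```

```bash
python3 -m crank '[[[0.4,-0.2,0],[0,0,0],2.5],[[0.2,0,0],[0,0,0],2.5]]' ; python3 go.py 585.6 25.3 34.3
```

```text
time_s: 17.3
ee_pos: [586.8, 24.5, 38.0]
tool_rot: [0.501, 0.499, -0.498, 0.502]
contact_force: [-0.1, 1.2, -0.6]
finger_gap: 0.339
t 17.3 p [586.848  24.543  37.953] gap 28.8 F [-0.144  1.185 -0.647] head 0.001555444072168056 xdown [ 0.007  0.    -1.   ]
shift cm [ 0.364 -0.127 -0.076]
turn [ 0.002 -0.    -0.007]
```

```bash
python3 -m crank '[[[0.2,-0.1,0],[0,0,-0.005],2.5],[[0.15,0,0],[0,0,0],2.5]]' ; python3 -m crank '[[[0.1,0,0],[0,0,0],2.5]]'
```

```text
time_s: 17.5
ee_pos: [586.4, 24.6, 34.9]
tool_rot: [0.5, 0.5, -0.499, 0.501]
contact_force: [0.2, -0.3, -0.4]
finger_gap: 0.335
time_s: 17.6
ee_pos: [586.5, 24.7, 34.0]
tool_rot: [0.5, 0.5, -0.499, 0.501]
contact_force: [-0.2, 0.0, 3.9]
finger_gap: 0.333
```

Contact; release and go for red brass (427.3, -138.5).

```bash
python3 -m crank '[[[0,0,0],[0,0,0],2.8],[[0,0,0],[0,0,0],3.2],[[0,0,0],[0,0,0],3.6],[[0,0,0],[0,0,0],4.5],[[0,0,0],[0,0,0],4.5],[[-1,0,0],[0,0,0],4.5],[[-2,0,0],[0,0,0],4.5],[[-4,0,0],[0,0,0],5],[[-3,0,2],[0,0,0],6],[[-1,0,3],[0,0,0],6],[[0,0,3],[0,0,0],6],[[0,0,1],[0,0,0],6]]';python3 go.py 427.3 -138.5 120;python3 - <<'E'
from h import *
s=eyes.grab_frame("scene")
crop(s,190,150,180,125,4,"pics/p9.png")
E
```

```text
time_s: 18.8
ee_pos: [587.6, -66.3, 153.7]
tool_rot: [0.5, 0.499, -0.497, 0.504]
contact_force: [0.5, -0.9, 0.0]
finger_gap: 0.703
t 18.8 p [587.625 -66.335 153.672] gap 59.8 F [ 0.485 -0.877  0.03 ] head 0.006555772773011067 xdown [ 0.008 -0.002 -1.   ]
shift cm [  3.253 -16.105   7.106]
turn [ 0.007  0.002 -0.008]
```

View pics/p9.png

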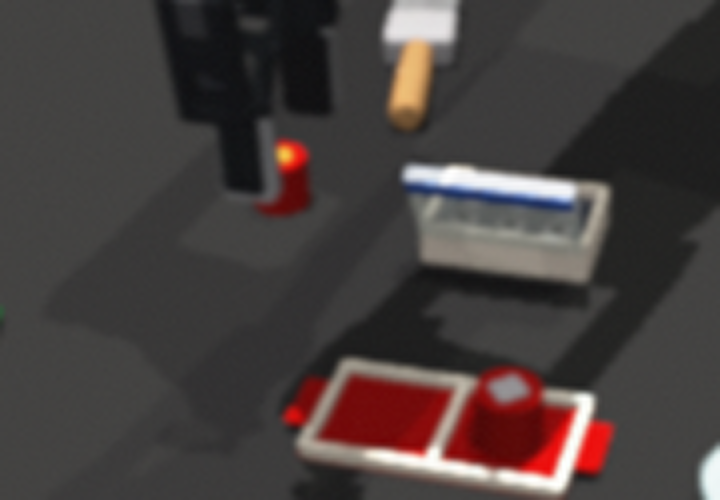

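```bash
python3 -m crank '[[[0,-2,1],[0,0,0],6],[[0,-3.5,1.5],[0,0,0],6],[[0,-3.5,1.5],[0,0,0],6],[[0.5,-3.5,1.5],[0,0,0],6],[[0.5,-2,1],[0,0,0],6],[[0.5,-1,0.3],[0,0,0],6],[[0,0,0],[0,0,0],6]]';python3 go.py 427.3 -138.5 60
```

```text
time_s: 19.55
ee_pos: [428.2, -131.5, 135.5]
tool_rot: [0.501, 0.501, -0.495, 0.503]
contact_force: [-0.2, -0.0, 0.1]
finger_gap: 0.7
t 19.55 p [ 428.222 -131.498  135.473] gap 59.5 F [-0.166 -0.031  0.134] head 0.007231702825651028 xdown [ 0.008  0.004 -1.   ]
shift cm [ 7.543 -0.154  0.733]
turn [ 0.007 -0.004 -0.008]
```

```bash
python3 -m crank '[[[2,-0.1,0.4],[0.007,-0.004,-0.008],6],[[2,0,0.3],[0,0,0],6],[[1.5,0,0],[0,0,0],6],[[1.2,0,0],[0,0,0],6]]';python3 go.py 427.3 -138.5 45
```

```text
time_s: 19.95
ee_pos: [434.8, -137.7, 69.9]
tool_rot: [0.502, 0.497, -0.497, 0.503]
contact_force: [-0.4, -1.0, 0.0]
finger_gap: 0.705
t 19.95 p [ 434.808 -137.654   69.885] gap 60.0 F [-0.405 -1.026  0.034] head 0.0016138906623018466 xdown [ 0.01  -0.002 -1.   ]
shift cm [ 2.481 -0.776  0.079]
turn [ 0.002  0.002 -0.01 ]
```

```bash
python3 -m crank '[[[0.9,-0.6,0.1],[0,0,-0.01],6],[[0.9,-0.1,0],[0,0,0],6]]';python3 go.py 427.3 -138.5 31
```

```text
time_s: 20.15
ee_pos: [429.1, -137.9, 50.6]
tool_rot: [0.499, 0.501, -0.5, 0.501]
contact_force: [0.0, 0.6, -0.8]
finger_gap: 0.705
t 20.15 p [ 429.058 -137.945   50.589] gap 59.9 F [ 0.015  0.553 -0.806] head 0.0033686298280469528 xdown [-0.    -0.001 -1.   ]
shift cm [ 1.959 -0.176  0.052]
turn [0.003 0.001 0.   ]
```

```bash
python3 -m crank '[[[0.9,-0.1,0],[0,0,0],6],[[0.6,0,0],[0,0,0],6]]';python3 go.py 427.3 -138.5 31
```

```text
time_s: 20.35
ee_pos: [428.2, -137.7, 34.3]
tool_rot: [0.499, 0.501, -0.499, 0.501]
contact_force: [-0.1, -0.8, 0.8]
finger_gap: 0.704
t 20.35 p [ 428.221 -137.675   34.334] gap 59.9 F [-0.137 -0.823  0.836] head 0.003699678043618392 xdown [-0.    -0.001 -1.   ]
shift cm [ 0.334 -0.092  0.082]
turn [0.004 0.001 0.   ]
```

```bash
python3 -m crank '[[[0.3,0,0],[0,0,0],6],[[0,0,0],[0,0,0],2.5],[[0,0,0],[0,0,0],2.5],[[0,0,0],[0,0,0],2.5],[[0,0,0],[0,0,0],2.5]]' 40;python3 go.py 409.3 -251.2 31; python3 -m crank '[[[-2,0,0],[0,0,0],2.5],[[-4,0,0],[0,0,0],2.5],[[-4,0,0],[0,0,0],2.5],[[-1,1,-1],[0,0,0],2.5],[[0,0,0],[0,0,0],2.5]]'; python3 go.py 585 -30.7 130
```

```text
time_s: 20.85
ee_pos: [428.9, -138.1, 31.4]
tool_rot: [0.499, 0.5, -0.499, 0.502]
contact_force: [-0.3, -0.6, -0.5]
finger_gap: 0.334
t 20.85 p [ 428.912 -138.113   31.4  ] gap 28.4 F [-0.277 -0.584 -0.481] head 0.0031627777275132786 xdown [ 0.001 -0.002 -1.   ]
shift cm [ 0.058 -1.997 11.302]
turn [ 0.003  0.002 -0.001]
time_s: 21.35
ee_pos: [438.1, -127.0, 144.6]
tool_rot: [0.499, 0.501, -0.5, 0.5]
contact_force: [0.0, -0.4, -1.1]
finger_gap: 0.334
t 21.35 p [ 438.075 -127.032  144.57 ] gap 28.4 F [ 0.044 -0.374 -1.089] head 0.0020264431846897437 xdown [-0. -0. -1.]
shift cm [ 1.446 14.713 -9.604]
turn [0.002 0.    0.   ]
```

```bash
python3 -m crank '[[[0,2,-1.2],[0,0,0],2.5],[[0,3,-2],[0,0,0],2.5],[[0,3,-2],[0,0,0],2.5],[[0,3,-2],[0,0,0],2.5],[[0.5,2.3,-1.5],[0,0,0],2.5],[[1,1.2,-0.5],[0,0,0],2.5],[[1,0,0],[0,0,0],2.5],[[0,0,0],[0,0,0],2.5]]' ; python3 go.py 585 -30.7 60
```

```text
time_s: 22.15
ee_pos: [579.7, -28.7, 102.9]
tool_rot: [0.494, 0.507, -0.504, 0.496]
contact_force: [-0.1, 0.5, -1.0]
finger_gap: 0.333
t 22.15 p [579.741 -28.691 102.858] gap 28.3 F [-0.061  0.506 -1.011] head 0.005060643385546246 xdown [-0.021  0.001 -1.   ]
shift cm [4.274 0.613 0.209]
turn [ 0.005 -0.001  0.021]
```

```bash
python3 -m crank '[[[1.5,0.5,0.2],[0.005,0,0.021],2.5],[[1.5,0.1,0],[0,0,0],2.5],[[1.2,0,0],[0,0,0],2.5],[[0,0,0],[0,0,0],2.5]]' ; python3 go.py 585 -30.7 34.3
```

```text
time_s: 22.55
ee_pos: [580.3, -31.8, 55.5]
tool_rot: [0.499, 0.502, -0.502, 0.497]
contact_force: [0.2, -0.1, 0.5]
finger_gap: 0.33
t 22.55 p [580.331 -31.803  55.527] gap 28.1 F [ 0.219 -0.055  0.544] head -0.0016484704989031386 xdown [-0.007  0.002 -1.   ]
shift cm [ 2.119  0.483 -0.107]
turn [-0.002 -0.002  0.007]
```

```bash
python3 -m crank '[[[0.7,0.4,-0.1],[0,0,0.007],2.5],[[0.6,0.1,0],[0,0,0],2.5]]' ; python3 go.py 585 -30.7 34.3;python3 -m crank '[[[0.2,0,0],[0,0,0],2.5],[[0.2,0,0],[0,0,0],2.5]]' ; python3 go.py 585 -30.7 34.3
```

```text
time_s: 22.75
ee_pos: [585.9, -31.3, 42.6]
tool_rot: [0.501, 0.499, -0.5, 0.499]
contact_force: [0.4, 0.6, -0.7]
finger_gap: 0.333
t 22.75 p [585.89  -31.258  42.639] gap 28.3 F [ 0.4   0.6  -0.67] head -0.002340673835606771 xdown [ 0.001  0.002 -1.   ]
shift cm [ 0.834 -0.09  -0.054]
turn [-0.002 -0.002 -0.001]
time_s: 22.95
ee_pos: [586.4, -31.3, 38.4]
tool_rot: [0.501, 0.499, -0.5, 0.5]
contact_force: [0.1, -0.7, 0.5]
finger_gap: 0.332
t 22.95 p [586.38  -31.312  38.374] gap 28.2 F [ 0.148 -0.689  0.479] head -0.002200161006925427 xdown [ 0.002  0.001 -1.   ]
shift cm [ 0.407 -0.139 -0.06 ]
turn [-0.002 -0.001 -0.002]
```

```bash
python3 -m crank '[[[0.25,-0.1,0],[0,0,0],2.5],[[0.1,0,0],[0,0,0],2.5]]' ; python3 -m crank '[[[0.12,0,0],[0,0,0],2.5]]'
```

```text
time_s: 23.15
ee_pos: [585.8, -31.3, 35.1]
tool_rot: [0.502, 0.499, -0.5, 0.5]
contact_force: [-0.6, 0.3, -0.2]
finger_gap: 0.338
time_s: 23.25
ee_pos: [586.1, -31.3, 34.1]
tool_rot: [0.502, 0.499, -0.499, 0.5]
contact_force: [-0.0, -0.2, 0.0]
finger_gap: 0.334
```

```bash
python3 -m crank '[[[0.08,0,0],[0,0,0],2.5]]'; python3 -m crank '[[[0.05,0,0],[0,0,0],2.5]]'
```

```text
time_s: 23.35
ee_pos: [586.1, -31.3, 33.8]
tool_rot: [0.502, 0.499, -0.499, 0.5]
contact_force: [-2.1, -0.5, 4.9]
finger_gap: 0.333
time_s: 23.45
ee_pos: [586.1, -31.3, 33.8]
tool_rot: [0.501, 0.499, -0.5, 0.5]
contact_force: [-1.2, 0.6, 3.8]
finger_gap: 0.333
```

```bash
python3 -m crank '[[[0,0,0],[0,0,0],2.8],[[0,0,0],[0,0,0],3.2],[[0,0,0],[0,0,0],3.6],[[0,0,0],[0,0,0],4.5],[[0,0,0],[0,0,0],4.5],[[-1,0,0],[0,0,0],4.5],[[-2,0,0],[0,0,0],4.5],[[-4,0,0],[0,0,0],3],[[-3,0,0],[0,0,0],0],[[-1,-1,-1],[0,0,0],0],[[0,-3,-1],[0,0,0],0],[[0,-2,0],[0,0,0],0]]' 30;python3 go.py 518 -9 120;python3 - <<'E'
from h import *
s=eyes.grab_frame("scene")
crop(s,190,150,180,125,4,"pics/p10.png")
E
```

```text
time_s: 24.65
ee_pos: [528.4, -11.5, 152.6]
tool_rot: [0.503, 0.497, -0.498, 0.502]
contact_force: [-0.1, -0.1, -0.5]
finger_gap: 0.003
t 24.65 p [528.37  -11.486 152.581] gap 0.3 F [-0.065 -0.091 -0.477] head -0.002671122740611607 xdown [ 0.011  0.    -1.   ]
shift cm [ 3.247 -1.074 -0.245]
turn [-0.003 -0.    -0.011]
```

View pics/p10.png

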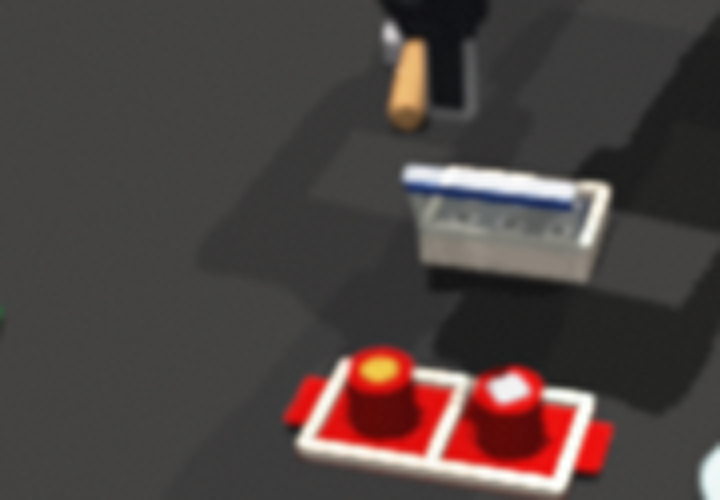

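```bash
python3 -m crank '[[[2,-0.6,-0.2],[0,0,-0.01],0],[[2,-0.2,0],[0,0,0],0],[[2,0,0],[0,0,0],0],[[1,0,0],[0,0,0],0],[[0,0,0],[0,0,0],0]]' 30;python3 go.py 518 -9 76;python3 - <<'E'
from h import *
s=eyes.grab_frame("scene");t=eyes.grab_frame("top")
a=s[130:230,260:390];b=t[170:270,260:390]
cv2.imwrite("pics/p11.png",np.hstack([cv2.resize(x,None,fx=3,fy=3,interpolation=cv2.INTER_CUBIC) for x in (a,b)]))
E
```

```text
time_s: 25.2
ee_pos: [518.6, -9.5, 78.4]
tool_rot: [-0.501, -0.499, 0.501, -0.499]
contact_force: [-1.5, 0.2, 0.3]
finger_gap: 0.0
t 25.2 p [518.607  -9.49   78.391] gap 0.0 F [-1.542  0.18   0.339] head -0.003350054544879279 xdown [-0. -0. -1.]
shift cm [ 0.239 -0.061 -0.049]
turn [-0.003  0.     0.   ]
```

View pics/p11.png

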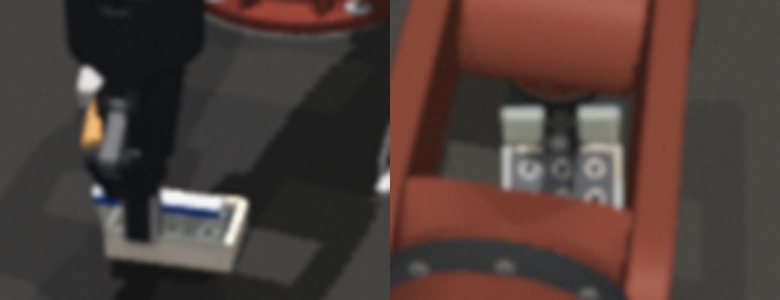

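```bash
python3 -m crank '[[[0,-0.6,0],[0,0,0],0],[[0,-0.8,0],[0,0,0],0],[[0,-0.8,0],[0,0,0],0],[[0,-0.8,0],[0,0,0],0],[[0,-0.8,0],[0,0,0],0]]' 30;python3 go.py 445 -9 76;python3 - <<'E'
from h import *
s=eyes.grab_frame("scene")
crop(s,260,130,130,100,5,"pics/p12.png")
E
```

```text
time_s: 25.8
ee_pos: [486.9, -10.3, 86.0]
tool_rot: [0.505, 0.494, -0.497, 0.504]
contact_force: [2.2, 1.2, 7.2]
finger_gap: 0.0
t 25.8 p [486.929 -10.264  85.979] gap 0.0 F [2.211 1.186 7.196] head -0.003982293676890904 xdown [ 0.02  -0.002 -1.   ]
shift cm [ 0.915 -4.212 -0.111]
turn [-0.004  0.002 -0.02 ]
```

View pics/p12.png

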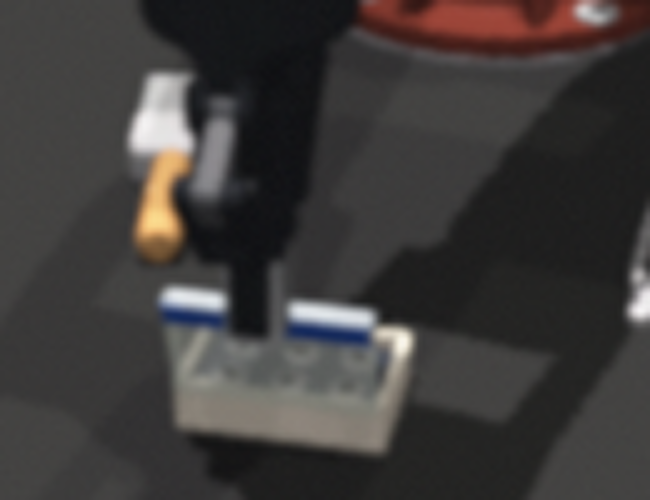

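```bash
python3 go.py 518 -9 80
python3 - <<'E'
from h import *
s=eyes.grab_frame("top")
crop(s,260,170,130,100,5,"pics/p13.png")
E
python3 go.py 518 -9 80
```

```text
t 25.85 p [486.133 -10.193  86.21 ] gap 0.2 F [2.47  0.914 6.506] head -0.00377743003625841 xdown [ 0.019 -0.002 -1.   ]
shift cm [ 0.682  3.174 -0.133]
turn [-0.004  0.002 -0.019]
t 25.9 p [486.487 -10.25   86.193] gap -0.1 F [1.187 0.587 3.349] head -0.0038898694118977 xdown [ 0.019 -0.002 -1.   ]
shift cm [ 0.68   3.138 -0.139]
turn [-0.004  0.002 -0.019]
```

View pics/p13.png

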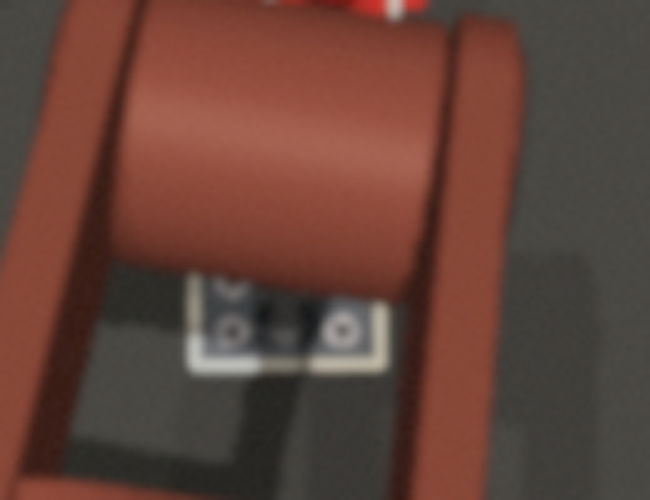

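```bash
python3 -m crank '[[[-1,0.5,0],[0,0,-0.019],0],[[-0.5,2,0],[0,0,0],0],[[0,2,0],[0,0,0],0],[[0,0,0],[0,0,0],0]]'; python3 go.py 520 -9 60
python3 - <<'E'
from h import *
s=eyes.grab_frame("scene")
crop(s,260,130,130,100,5,"pics/p14.png")
E
```

```text
time_s: 26.3
ee_pos: [530.3, -10.4, 104.5]
tool_rot: [0.501, 0.498, -0.501, 0.5]
contact_force: [-0.5, 0.3, -0.2]
finger_gap: 0.001
t 26.3 p [530.299 -10.357 104.457] gap 0.1 F [-0.529  0.251 -0.245] head -0.004120121837530661 xdown [ 0.003 -0.003 -1.   ]
shift cm [ 4.442 -1.043 -0.143]
turn [-0.004  0.003 -0.003]
```

View pics/p14.png

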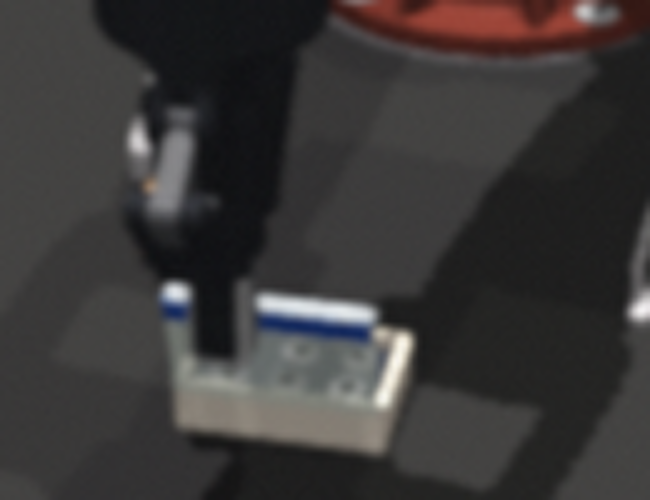

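```bash
python3 -m crank '[[[1.5,-0.3,-0.1],[0,0,0],0],[[1.5,0,0],[0,0,0],0],[[1.2,0,0],[0,0,0],0],[[0,0,0],[0,0,0],0]]'; python3 go.py 520 -9 58
```

```text
time_s: 26.75
ee_pos: [520.4, -8.8, 60.4]
tool_rot: [-0.499, -0.5, 0.502, -0.498]
contact_force: [-0.9, 0.3, -0.3]
finger_gap: 0.001
t 26.75 p [520.411  -8.828  60.437] gap 0.1 F [-0.853  0.347 -0.29 ] head -0.0038646353651378505 xdown [-0.004 -0.002 -1.   ]
shift cm [ 0.244 -0.04   0.017]
turn [-0.004  0.002  0.004]
```

```bash
python3 -m crank '[[[0.1,-0.6,0],[0,0,0],0],[[0.1,-0.6,0],[0,0,0],0],[[0.1,-0.6,0],[0,0,0],0]]'; python3 go.py 445 -9 60;python3 -m crank '[[[0.1,-0.6,0],[0,0,0],0],[[0.1,-0.6,0],[0,0,0],0]]'; python3 go.py 445 -9 60
python3 - <<'E'
from h import *
s=eyes.grab_frame("scene")
crop(s,260,130,130,100,5,"pics/p15.png")
E
```

```text
time_s: 27.05
ee_pos: [500.9, -8.8, 57.9]
tool_rot: [-0.499, -0.5, 0.502, -0.499]
contact_force: [0.4, 0.4, -0.8]
finger_gap: -0.003
t 27.05 p [500.898  -8.785  57.933] gap -0.3 F [ 0.372  0.417 -0.805] head -0.003800700010325357 xdown [-0.004 -0.002 -1.   ]
shift cm [-0.184 -5.59   0.043]
turn [-0.004  0.002  0.004]
time_s: 27.25
ee_pos: [488.1, -8.8, 56.6]
tool_rot: [-0.5, -0.499, 0.502, -0.499]
contact_force: [0.1, -0.4, 0.6]
finger_gap: 0.003
t 27.25 p [488.116  -8.778  56.632] gap 0.3 F [ 0.058 -0.365  0.605] head -0.0037908298361941637 xdown [-0.003 -0.002 -1.   ]
shift cm [-0.325 -4.312  0.039]
turn [-0.004  0.002  0.003]
```

View pics/p15.png

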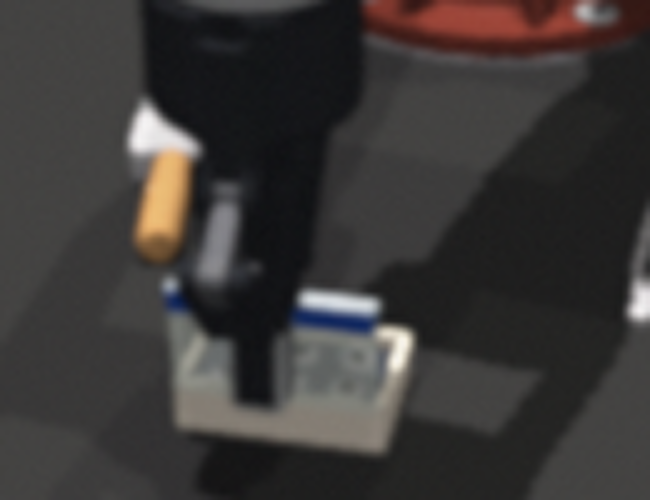

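```bash
python3 -m crank '[[[0,-0.6,0],[0,0,0],0],[[-0.1,-0.6,0],[0,0,0],0],[[-0.1,-0.6,0],[0,0,0],0]]'; python3 go.py 445 -9 64;python3 -m crank '[[[-0.2,-0.6,0],[0,0,0],0],[[-0.2,-0.6,0],[0,0,0],0]]'; python3 go.py 445 -9 64
python3 - <<'E'
from h import *
s=eyes.grab_frame("scene")
crop(s,260,130,130,100,5,"pics/p16.png")
E
```

```text
time_s: 27.6
ee_pos: [468.5, -8.7, 59.1]
tool_rot: [-0.5, -0.499, 0.502, -0.499]
contact_force: [0.3, -0.6, -1.0]
finger_gap: -0.004
t 27.6 p [468.517  -8.739  59.087] gap -0.4 F [ 0.289 -0.579 -0.98 ] head -0.0036861423523709344 xdown [-0.003 -0.002 -1.   ]
shift cm [-0.485 -2.353  0.036]
turn [-0.004  0.002  0.003]
time_s: 27.8
ee_pos: [455.1, -8.6, 63.2]
tool_rot: [-0.499, -0.499, 0.502, -0.499]
contact_force: [0.3, 0.5, -0.0]
finger_gap: -0.004
t 27.8 p [455.085  -8.617  63.205] gap -0.4 F [ 0.329  0.51  -0.019] head -0.003677345115960056 xdown [-0.003 -0.002 -1.   ]
shift cm [-0.076 -1.009  0.042]
turn [-0.004  0.002  0.003]
```

View pics/p16.png

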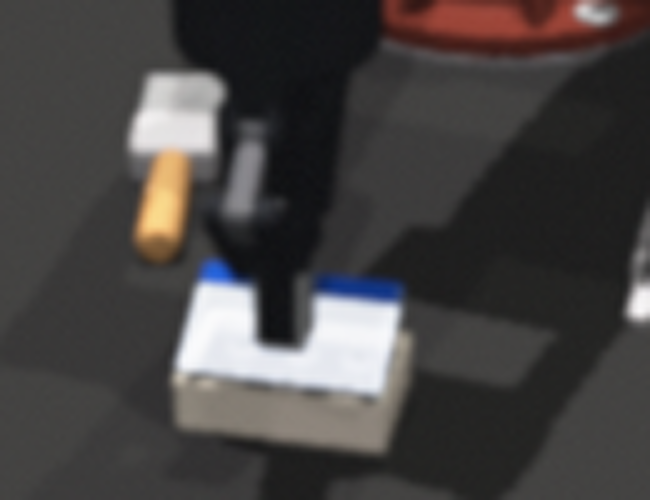

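The lid is past upright and falling forward (its blue edge near (300,280)). Continue a little, then rise.

```bash
python3 -m crank '[[[-0.2,-0.8,0],[0,0,0],0],[[-0.2,-0.8,0],[0,0,0],0],[[-0.2,-0.8,0],[0,0,0],0],[[0,0,0],[0,0,0],0],[[-2,0,0],[0,0,0],0],[[-3,0,0],[0,0,0],2],[[-3,0,0],[0,0,0],6],[[-2,0,0],[0,0,0],8],[[0,0,0],[0,0,0],8]]'; python3 go.py 436 -9 120
python3 - <<'E'
from h import *
s=eyes.grab_frame("scene")
crop(s,260,130,130,100,5,"pics/p17.png")
E
```

```text
time_s: 28.75
ee_pos: [426.4, -8.0, 172.4]
tool_rot: [-0.499, -0.5, 0.503, -0.498]
contact_force: [0.5, -0.0, -0.6]
finger_gap: 0.683
t 28.75 p [426.426  -7.985 172.407] gap 58.1 F [ 0.488 -0.024 -0.62 ] head -0.00404795244937876 xdown [-0.007 -0.002 -1.   ]
shift cm [5.234 0.994 0.089]
turn [-0.004  0.002  0.007]
```

View pics/p17.png

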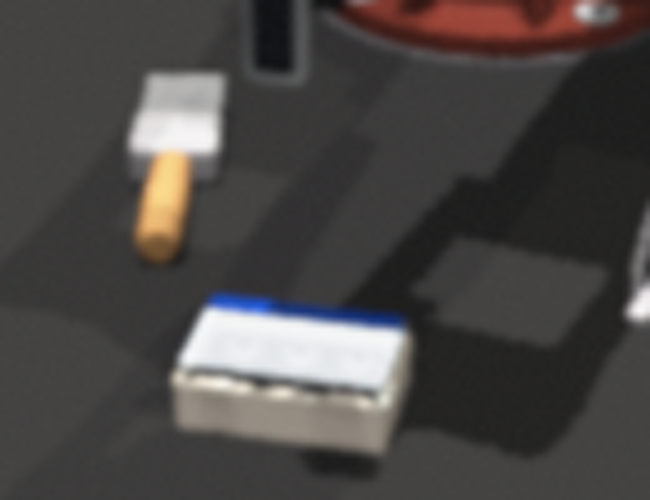

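```bash
python3 -m crank '[[[3,0.8,0.1],[-0.004,0.002,0.007],8.2],[[3,0.2,0],[0,0,0],8.2],[[2,0,0],[0,0,0],8.2],[[1.5,0,0],[0,0,0],8.2],[[0,0,0],[0,0,0],8.2]]'; python3 go.py 436.3 -9 60
```

```text
time_s: 29.3
ee_pos: [432.0, -8.4, 67.6]
tool_rot: [0.499, 0.502, -0.501, 0.498]
contact_force: [0.2, 0.6, 0.0]
finger_gap: 0.964
t 29.3 p [432.03   -8.375  67.628] gap 82.0 F [0.16  0.633 0.004] head -0.0002811742310163751 xdown [-0.007  0.002 -1.   ]
shift cm [0.76  0.432 0.064]
turn [-0.    -0.002  0.007]
```

```bash
python3 -m crank '[[[0.8,0.4,0.05],[0,0,0.007],8.2],[[0.8,0,0],[0,0,0],8.2]]'; python3 go.py 436.3 -9 40
python3 - <<'E'
from h import *
s=eyes.grab_frame("scene")
crop(s,260,130,130,100,5,"pics/p18.png")
E
```

```text
time_s: 29.5
ee_pos: [436.0, -8.8, 50.3]
tool_rot: [0.501, 0.5, -0.5, 0.499]
contact_force: [-0.0, 0.0, -0.7]
finger_gap: 0.96
t 29.5 p [435.96   -8.81   50.321] gap 81.6 F [-0.042  0.029 -0.745] head -0.00030264104327566347 xdown [ 0.     0.002 -1.   ]
shift cm [1.032 0.034 0.021]
turn [-0.    -0.002 -0.   ]
```

View pics/p18.png

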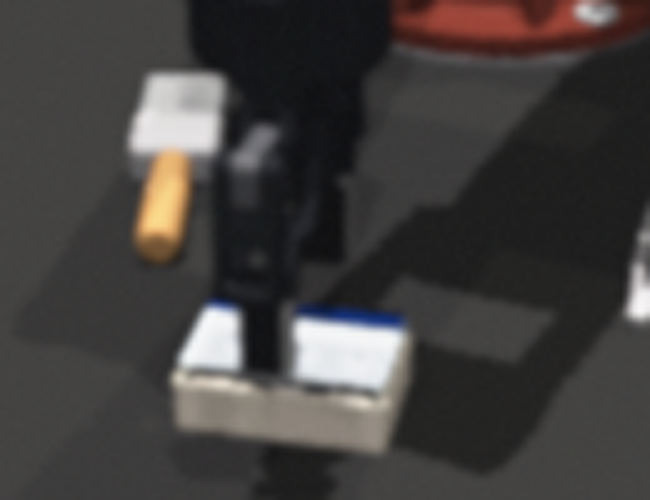

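```bash
python3 -c "
from h import *
for z in (28,34,40): print(z,proj('scene',[(479,-9,z)]))"
python3 -m crank '[[[0.8,0,0],[0,0,0],8.2],[[0.7,0,0],[0,0,0],8.2]]'; python3 go.py 436.3 -9 24
```

```text
28 [[313.335 210.424]]
34 [[313.271 207.836]]
40 [[313.207 205.227]]
time_s: 29.75
ee_pos: [436.2, -8.9, 34.4]
tool_rot: [0.501, 0.5, -0.499, 0.5]
contact_force: [-0.2, -0.4, -0.1]
finger_gap: 0.958
t 29.75 p [436.213  -8.86   34.354] gap 81.5 F [-0.243 -0.422 -0.087] head -0.00037878033345707353 xdown [ 0.001  0.002 -1.   ]
shift cm [1.035 0.008 0.016]
turn [-0.    -0.002 -0.001]
```

```bash
python3 -m crank '[[[0.7,0,0],[0,0,0],8.2],[[0.3,0,0],[0,0,0],8.2]]'; python3 go.py 436.3 -9 24;  python3 -m crank '[[[0,0,0],[0,0,0],7],[[0,0,0],[0,0,0],6.2],[[0,0,0],[0,0,0],5],[[0,0,0],[0,0,0],5],[[0,0,0],[0,0,0],5]]' 40;python3 go.py 436.3 -9 24
```

```text
time_s: 29.95
ee_pos: [436.4, -8.9, 23.4]
tool_rot: [0.501, 0.5, -0.499, 0.5]
contact_force: [-0.6, -1.0, 0.8]
finger_gap: 0.958
t 29.95 p [436.363  -8.854  23.429] gap 81.5 F [-0.586 -1.     0.821] head -0.00026829342951514726 xdown [ 0.001  0.002 -1.   ]
shift cm [-0.057 -0.006  0.014]
turn [-0.    -0.002 -0.001]
time_s: 30.45
ee_pos: [436.9, -8.9, 23.8]
tool_rot: [0.501, 0.5, -0.499, 0.5]
contact_force: [-0.0, 0.1, -2.5]
finger_gap: 0.618
t 30.45 p [436.933  -8.924  23.753] gap 52.5 F [-0.032  0.121 -2.461] head -0.00023437404630194484 xdown [ 0.002  0.002 -1.   ]
shift cm [-0.025 -0.063  0.008]
turn [-0.    -0.002 -0.002]
```

```bash
python3 -m crank '[[[-1,0,0],[0,0,0],5],[[-2,0,0],[0,0,0],5],[[-3,0,0],[0,0,0],5],[[-3,0,0],[0,0,0],5],[[-2,0,0],[0,0,0],5],[[-1,0,0],[0,0,0],5],[[0,0,0],[0,0,0],5]]' 50; python3 go.py 562.8 294.2 120 -0.19
python3 - <<'E'
from h import *
s=eyes.grab_frame("scene")
crop(s,240,100,150,130,5,"pics/p19.png")
E
```

```text
time_s: 31.15
ee_pos: [434.3, -8.7, 149.6]
tool_rot: [0.5, 0.501, -0.5, 0.499]
contact_force: [-0.5, 0.0, -1.1]
finger_gap: 0.619
t 31.15 p [434.281  -8.686 149.62 ] gap 52.6 F [-0.512  0.004 -1.105] head -0.00018183329658693142 xdown [-0.001  0.002 -1.   ]
shift cm [  3.013  12.851 -30.284]
turn [ 0.19  -0.002  0.002]
```

View pics/p19.png

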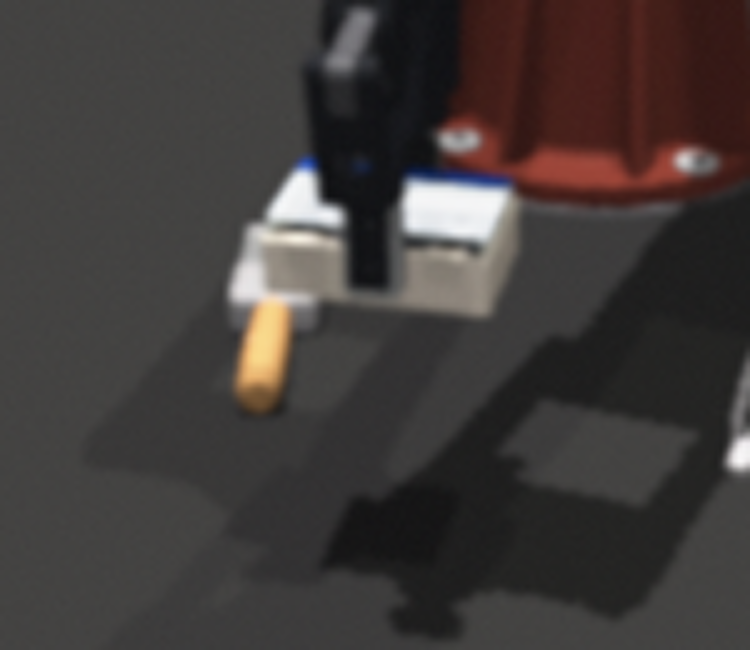

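```bash
python3 -m crank '[[[0,0.6,-1.5],[0,0,0],5],[[0,1.2,-2.8],[0,0,0],5],[[0,1.3,-3.2],[0,0,0],5],[[0,1.3,-3.2],[0,0,0],5],[[0,1.3,-3.2],[0,0,0],5],[[0,1.3,-3.2],[0,0,0],5],[[0,1.3,-3.2],[0,0,0],5],[[0,1.3,-3],[0,0,0],5],[[0,1,-2.5],[0,0,0],5],[[0,0.8,-1.5],[0,0,0],5],[[0,0,0],[0,0,0],5]]' ; python3 go.py 562.8 294.2 120 -0.19
```

```text
time_s: 32.3
ee_pos: [539.3, 272.3, 125.2]
tool_rot: [-0.49, -0.507, 0.511, -0.491]
contact_force: [0.2, -1.6, -1.4]
finger_gap: 0.616
t 32.3 p [539.301 272.346 125.163] gap 52.4 F [ 0.224 -1.589 -1.392] head -0.0036859647403827225 xdown [-0.037 -0.005 -0.999]
shift cm [ 0.419  2.359 -2.196]
turn [0.186 0.008 0.036]
```

```bash
python3 -m crank '[[[0,0.8,-0.8],[0.05,0.008,0.036],5],[[0,0.8,-0.7],[0.07,0,0],5],[[0,0.8,-0.7],[0.06,0,0],5],[[0,0,0],[0,0,0],5]]' ; python3 go.py 562.8 294.2 90 -0.19
```

```text
time_s: 32.7
ee_pos: [559.0, 289.2, 116.1]
tool_rot: [-0.54, -0.452, 0.55, -0.448]
contact_force: [1.2, 0.1, -1.6]
finger_gap: 0.621
t 32.7 p [558.995 289.157 116.089] gap 52.8 F [ 1.233  0.13  -1.614] head -0.18987587227911037 xdown [-0.015 -0.005 -1.   ]
shift cm [ 2.6    0.313 -0.588]
turn [0.    0.008 0.013]
```

```bash
python3 -m crank '[[[0.8,0.3,-0.5],[0,0.008,0.013],5],[[1.2,0,0],[0,0,0],5],[[1.2,0,0],[0,0,0],5],[[0.8,0,0],[0,0,0],5],[[0,0,0],[0,0,0],5]]' ; python3 go.py 562.8 294.2 40 -0.19;python3 - <<'E'
from h import *
s=eyes.grab_frame("scene");t=eyes.grab_frame("top")
a=s[190:350,400:560];b=t[90:220,130:260]
cv2.imwrite("pics/p20.png",np.hstack([cv2.resize(x,(395,395),interpolation=cv2.INTER_CUBIC) for x in (a,b)]))
E
```

```text
time_s: 33.2
ee_pos: [558.3, 289.9, 68.3]
tool_rot: [-0.542, -0.452, 0.548, -0.45]
contact_force: [0.2, -0.5, -2.1]
finger_gap: 0.614
t 33.2 p [558.276 289.916  68.273] gap 52.2 F [ 0.208 -0.524 -2.065] head -0.18796683696975983 xdown [-0.008 -0.004 -1.   ]
shift cm [ 2.822  0.386 -0.52 ]
turn [0.002 0.005 0.008]
```

View pics/p20.png

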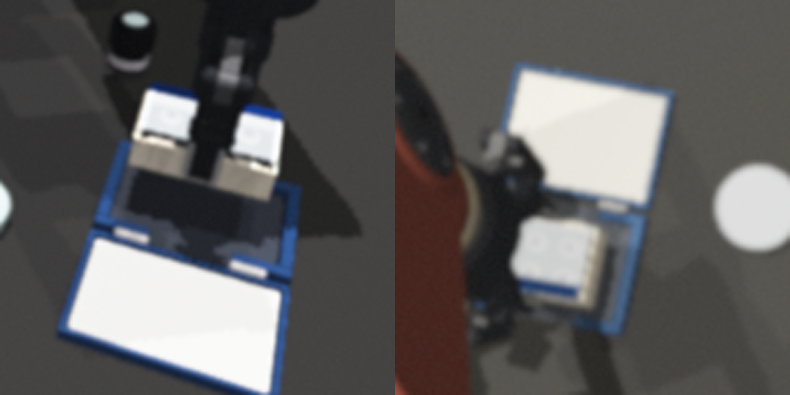

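```bash
python3 -m crank '[[[0.8,0.3,-0.4],[0,0.005,0.008],5],[[0.8,0.1,-0.1],[0,0,0],5],[[0.6,0,0],[0,0,0],5]]' ; python3 go.py 562.8 294.2 27 -0.19
```

```text
time_s: 33.6
ee_pos: [567.1, 295.9, 49.2]
tool_rot: [0.548, 0.45, -0.541, 0.452]
contact_force: [-0.5, 0.0, -1.5]
finger_gap: 0.62
t 33.6 p [567.069 295.942  49.191] gap 52.7 F [-0.463  0.005 -1.462] head -0.18782399881914896 xdown [ 0.009  0.003 -1.   ]
shift cm [ 2.214 -0.406  0.262]
turn [ 0.002 -0.005 -0.009]
```

```bash
python3 -m crank '[[[0.5,-0.3,0.2],[0,-0.004,-0.007],5],[[0.5,0,0],[0,0,0],5]]' ; python3 go.py 562.8 294.2 27 -0.19; python3 -m crank '[[[0.2,0,0],[0,0,0],5],[[0.2,0,0],[0,0,0],5]]' ; python3 go.py 562.8 294.2 27 -0.19
```

```text
time_s: 33.8
ee_pos: [563.6, 294.6, 38.1]
tool_rot: [0.545, 0.451, -0.544, 0.451]
contact_force: [0.2, -0.3, -1.2]
finger_gap: 0.62
t 33.8 p [563.567 294.574  38.065] gap 52.7 F [ 0.166 -0.334 -1.219] head -0.18751148496074882 xdown [ 0.001  0.    -1.   ]
shift cm [ 1.106 -0.069  0.051]
turn [ 0.002 -0.    -0.001]
time_s: 34.0
ee_pos: [563.0, 294.4, 32.9]
tool_rot: [-0.544, -0.451, 0.545, -0.451]
contact_force: [0.4, 0.5, -1.2]
finger_gap: 0.62
t 34.0 p [562.998 294.351  32.865] gap 52.7 F [ 0.38   0.491 -1.166] head -0.1875087841830539 xdown [-0.001 -0.    -1.   ]
shift cm [ 0.587 -0.016  0.018]
turn [0.002 0.    0.   ]
```

```bash
python3 -m crank '[[[0.3,0,0],[0,0,0],5],[[0.1,0,0],[0,0,0],5]]' ; python3 -m crank '[[[0.1,0,0],[0,0,0],5]]' ; python3 go.py 562.8 294.2 27 -0.19
```

```text
time_s: 34.2
ee_pos: [563.0, 294.3, 28.5]
tool_rot: [-0.544, -0.451, 0.545, -0.451]
contact_force: [0.5, -0.1, -1.9]
finger_gap: 0.62
time_s: 34.3
ee_pos: [563.1, 294.3, 27.5]
tool_rot: [-0.544, -0.451, 0.545, -0.451]
contact_force: [-0.2, -0.5, -0.7]
finger_gap: 0.618
t 34.3 p [563.101 294.323  27.522] gap 52.5 F [-0.197 -0.517 -0.724] head -0.18757781384177266 xdown [-0. -0. -1.]
shift cm [ 0.052 -0.027  0.018]
turn [0.002 0.    0.   ]
```

```bash
python3 -m crank '[[[0.08,0,0],[0,0,0],5]]' ; python3 -m crank '[[[0.06,0,0],[0,0,0],5]]' ; python3 go.py 562.8 294.2 27 -0.19
```

```text
time_s: 34.4
ee_pos: [563.2, 294.3, 26.8]
tool_rot: [-0.545, -0.451, 0.545, -0.451]
contact_force: [-0.7, 0.7, -1.3]
finger_gap: 0.618
time_s: 34.5
ee_pos: [563.3, 294.4, 26.5]
tool_rot: [-0.544, -0.451, 0.545, -0.451]
contact_force: [-1.4, -2.0, 3.7]
finger_gap: 0.615
t 34.5 p [563.263 294.371  26.54 ] gap 52.2 F [-1.363 -1.978  3.703] head -0.1875072721995487 xdown [-0. -0. -1.]
shift cm [-0.046 -0.042  0.025]
turn [0.002 0.    0.   ]
```

```bash
python3 -m crank '[[[0,0,0],[0,0,0],5.5],[[0,0,0],[0,0,0],5.8],[[0,0,0],[0,0,0],6.2],[[0,0,0],[0,0,0],6.6],[[-0.5,0,0],[0,0,0],6.8],[[-1,0,0],[0,0,0],7],[[-2,0,0],[0,0,0],7],[[-4,0,0],[0,0,0],7],[[-4,0,0],[0,0,0],7]]'
python3 - <<'E'
from h import *
s=eyes.grab_frame("scene")
crop(s,400,190,160,160,4,"pics/p21.png")
E
```

```text
time_s: 35.4
ee_pos: [559.6, 292.9, 140.9]
tool_rot: [-0.541, -0.452, 0.549, -0.45]
contact_force: [-0.1, 0.1, 0.8]
finger_gap: 0.821
```

View pics/p21.png

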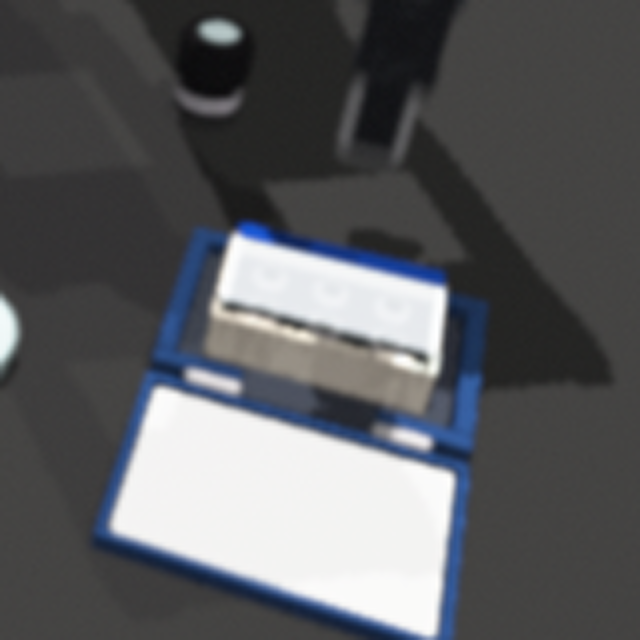

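```bash
python3 -m crank '[[[-4,-1,-3],[0,0,0],7],[[-4,-3,-4],[0,0,0],7],[[-2,-3,-4],[0,0,0],7],[[0,-3,-4],[0,0,0],7],[[0,-3,-4],[0,0,0],7],[[0,-3,-4],[0,0,0],7],[[0,-2,-4],[0,0,0],7],[[0,0,-3],[0,0,0],7],[[0,0,0],[0,0,0],7]]'
python3 - <<'E'
from h import *
for n in ("scene","top"): cv2.imwrite(f"pics/f_{n}.png",eyes.grab_frame(n))
t=cv2.imread("pics/f_top.png");crop(t,140,100,340,170,2.3,"pics/f1.png");crop(t,145,105,85,100,6,"pics/f2.png")
a=cv2.imread("pics/top0.png")
for im in (a,t): 
    g=im[140:178,232:268];yy,xx=np.nonzero(g.min(2)>130);print("dish",xx.mean(),yy.mean(),len(xx))
E
python3 go.py
```

```text
time_s: 36.35
ee_pos: [450.4, 616.7, 253.6]
tool_rot: [0.555, 0.45, -0.536, 0.45]
contact_force: [1.1, 0.3, -0.8]
finger_gap: 0.82
dish 17.037854889589905 17.738170347003155 634
dish 16.956989247311828 17.706605222734254 651
t 36.45 p [450.879 613.674 253.593] gap 69.7 F [-0.262 -0.067 -1.07 ] head -0.19404517536341215 xdown [ 0.02   0.014 -1.   ]
```

View pics/f1.png

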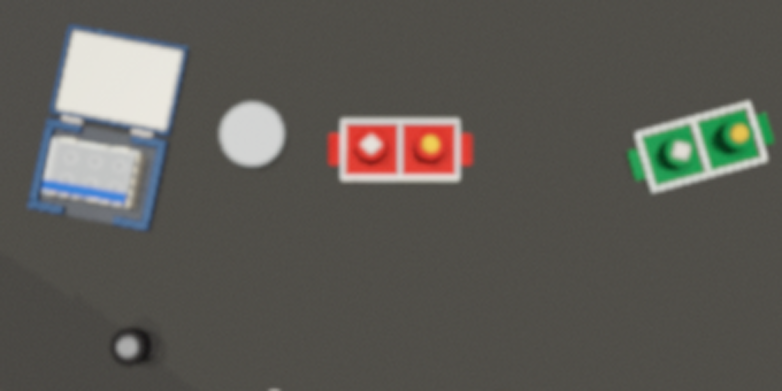

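View pics/f2.png

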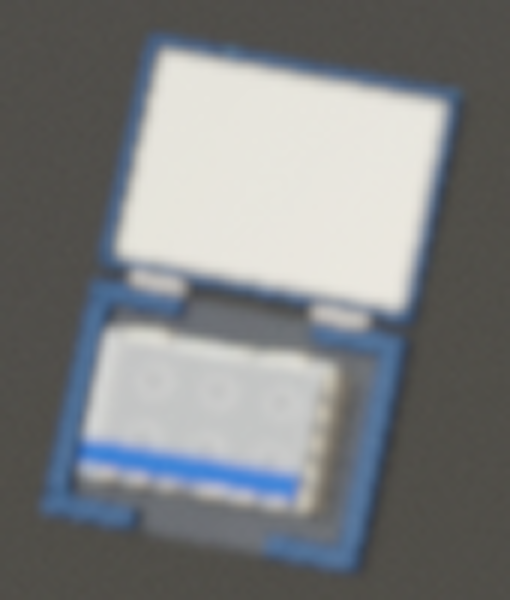

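View pics/f_scene.png

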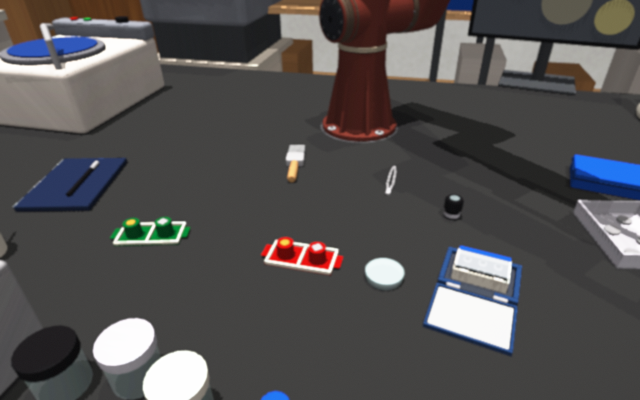

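Run:
```python
from h import *
up=lambda p:(np.array(p,float)+.5)/6-.5+[145,105]
P=plane("top",up([(103,325),(342,362),(312,517),(76,480)]),27);e=np.roll(P,-1,0)-P
print(P.mean(0),np.linalg.norm(e,axis=1),np.arctan2(e[:,1],e[:,0]))
c,s=np.cos(-.19),np.sin(-.19);print("in case frame",(P-[562.96,294.17])@np.array([[c,-s],[s,c]]))
```

```text
[561.713 293.816] [89.419 58.091 87.901 57.994] [-1.732  2.966  1.408 -0.149]
in case frame [[ 26.564  44.919]
 [ 29.136 -44.463]
 [-28.949 -45.327]
 [-31.381  42.54 ]]
```

```bash
python3 -c "
from cell import ctrl
print(ctrl.sign_off())"
```

```text
the job is handed in; nothing more can be done
None
```

The job is done and handed in at about 36.5 s of the 125 s. The system gives no verdict, so this rests on my own last pictures.

- **Specimens:** All four stand polished face up, one to a bay, in the tray of their own colour. I lowered each one until the arm felt 4–7 N of contact, then let go.
- **Sample box:** I folded it shut first, then laid it in the case bay. It measures within about 1.5 mm of the bay's centre and lies inside all four walls. It looks shut and level in both views.
- **Dish:** It was not touched; its image moved by less than 0.1 pixel between the first and last pictures.

**Checks that failed or disagreed:**
- My first push at the lid was too high, and the fingertips landed on its edge with about 7 N. I backed off and pushed again lower; pictures showed the box had not moved.
- The two cameras differed by 3–4 mm on the tray positions. I put most of it down to the tray walls hiding part of the floor in the side view, and used values between the two.
- The arm drifted by a millimetre or more per step, and once by about 20 mm sideways before my first grasp, so I corrected it step by step.

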